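Put the drill torches back on charge

ROBOT

A 6-joint arm with a two-finger parallel gripper is mounted at the origin on the work surface. World frame = base frame: x ahead of the robot, y to its left, z up, the work surface at z = 0. Lengths are in m, angles in rad, forces in N, time in s.
With the tool pointing down it reaches from about 0.3 to 0.85 m from the base axis. Payload 5.4 kg.
Tool frame: the origin (TCP) lies on the front face of the gripper's body, between the roots of the fingers; the fingertips stand 73 mm ahead of it and the grasp point (between the pads) lies 54 mm ahead of it; z points along the fingers, y is the line along which they close (so a half turn about z gives the same grasp; the last joint's range is limited). The gripper opens to 85 mm and grips with 20 to 120 N. Pads are 22 mm wide; open, the fingers measure 114 mm over their backs; the gripper's body (76 mm by 85 mm) begins 54 mm behind the grasp point. The pads swing forward as they close: fully open they stand 13 mm farther back than shut.
Start: joints at [-1.311, 0.158, 1.597, -0, 1.386, -0.21], TCP at [0.26, -0.513, 0.304] pointing down, gripper open.
Joint ranges: [-2.91, 2.91], [-0.94, 2.29], [0.18, 2.7], [-1.29, 4.43], [0.17, 2.64], [-3, 3]. Speed limits (rad/s): [2.57, 2.57, 3.14, 3.14, 3.14, 3.14].

INTERFACE

Orientations are given as a 3x3 rotation matrix whose columns are the frame's x, y, z axes.
In Python, from station import arm gives the robot as it stands. The module is installed in compiled form; this text tells all that it offers.
- The arm moves only by the tool send_rows, never from a script. Its argument "increments" is a list of rows, each an object with "dp": the shift along the tool's x, y, z each as a share of 60 cm, from -1 to 1, a list of three; "angular": the turn, a rotation vector about the tool's x, y, z each as a share of 180 degrees, from -1 to 1, a list of three; "hand": the gripper's target within -1 to 1 (shut at 1, half-way at 0, fully open at -1). A call has exactly 5 rows; each row is the pose to reach, as a shift and turn from the pose commanded when the call began, along the tool's axes at that moment, turning the shorter way round; what a row does not reach only later rows make up. A row lasts 1/10 s, in which the tool goes at most 50 mm and 8.59 degrees, less where a joint would pass 70% of its speed; a pose out of reach is approached as far as the arm can. A call with a number of a shift or a turn outside -1 to 1 is refused whole. A call with a gripper value outside its range is refused whole. The fingers move at their own pace and stop on an object; "force" is the grip in N (left out, the last holds). Time passes only in rows, so rows that repeat a pose let the fingers close, or fill a call up. It gives the time, the measured TCP pose, the force, the opening and the grip force at its end, in the units of the state.
- arm.read_state(): the state, without advancing time (a new reading comes with each control period).
- arm.snapshot(name): name is "scene" or "top"; returns the picture (384x512x3 uint8, blue, green, red); there is no depth.
- arm.calibration(name): a dict with "fx", "fy", "cx", "cy" (pixels), "R" (3x3) and "t" (3): a world point X has camera coordinates R X + t. Camera axes: x right, y down, z forward; pixel columns grow to the right and rows downward; lengths in m; the calibration is good to about 2 mm. A picture is of the moment at which its call begins. calibration takes no time and is no camera call.
- arm.sign_off(): hands the job in; it is judged then, once.
The state is a dict: "clock": time; "joint_positions": joint angles; "qvel": joint speeds; "effort": joint torques, N m; "ee_pos": TCP position; "tcp_rot": TCP orientation; "ft_force": force on the tool from outside, world axes, zero at the start; "torque": the same for the moment, N m; "gripper_width": opening from 0.0 (shut) to 1.0 (fully open); "grip_force": force on a finger pad.
Only numpy, scipy, OpenCV 4.12 (cv2) and the standard library are available. Lean on these libraries where they do the work, as an engineer would, in place of code of your own. Each camera call takes 0.05 s, during which the arm holds its last target. There are 200 camera calls.

TASK

The torches are back from the evacuation drill. First slide every bay switch of the charging rack off (towards its front edge), then lay each torch from the newspaper in a cradle of its own, tail end right up to the brass contact and head out at the open side, setting it down into the cradle rather than dropping it in. Only when all the torches are in, slide on the switches of exactly those cradles that hold a torch, leave the other switches off, and leave the mug where it stands.

Things in the scene. Friction and masses are not known exactly. Their poses are not given: they have to be found in the camera images.
- rack: Grey torch charging rack, fixed. Origin at table level under the middle cradle; +x from switches to cradles, z up. In its frame (mm): x -179 to 91, y +-156; switch housing x -175 to -75, flat top z 36; contact wall x -75 to -61, top z 66; five cradles 60 apart in y, each two black V saddles at x -54 to -28 and 24 to 40, with a gap for fingers between, down to the base plate at z 12; open at +x.
- bay1 (a point): Brass contact of cradle 1 (1 = leftmost from the robot, rack y = 120 mm), on the contact wall 50 mm above the table: the centre of a torch's tail end touches it when fully home, the torch lying along the rack's +x from here, its axis level. 90-degree V saddles, mouth 42 mm wide, tops 51 mm above the table, hold the barrel. Axes as the rack's.
- bay2 (a point): Brass contact of cradle 2 (1 = leftmost from the robot, rack y = 60 mm), on the contact wall 50 mm above the table: the centre of a torch's tail end touches it when fully home, the torch lying along the rack's +x from here, its axis level. 90-degree V saddles, mouth 42 mm wide, tops 51 mm above the table, hold the barrel. Axes as the rack's.
- bay3 (a point): Brass contact of cradle 3 (1 = leftmost from the robot, rack y = 0 mm), on the contact wall 50 mm above the table: the centre of a torch's tail end touches it when fully home, the torch lying along the rack's +x from here, its axis level. 90-degree V saddles, mouth 42 mm wide, tops 51 mm above the table, hold the barrel. Axes as the rack's.
- bay4 (a point): Brass contact of cradle 4 (1 = leftmost from the robot, rack y = -60 mm), on the contact wall 50 mm above the table: the centre of a torch's tail end touches it when fully home, the torch lying along the rack's +x from here, its axis level. 90-degree V saddles, mouth 42 mm wide, tops 51 mm above the table, hold the barrel. Axes as the rack's.
- bay5 (a point): Brass contact of cradle 5 (1 = leftmost from the robot, rack y = -120 mm), on the contact wall 50 mm above the table: the centre of a torch's tail end touches it when fully home, the torch lying along the rack's +x from here, its axis level. 90-degree V saddles, mouth 42 mm wide, tops 51 mm above the table, hold the barrel. Axes as the rack's.
- sw1 (a joint): Slide switch of cradle 1: 0 = off, towards the front edge (-x); 0.014 m = on, towards the cradles. Stiff (2 N), stays where left, even part-way. White knob 10 (x) by 8 (y) by 15 mm high, centre in the rack's frame at x -140 mm + joint value, y 52, z 44.5 mm; top z 52. Knobs 26 mm apart side by side, same order as the cradles (white lines join them); housing clear 30 mm before, 45 behind.
- sw2 (a joint): Slide switch of cradle 2: 0 = off, towards the front edge (-x); 0.014 m = on, towards the cradles. Stiff (2 N), stays where left, even part-way. White knob 10 (x) by 8 (y) by 15 mm high, centre in the rack's frame at x -140 mm + joint value, y 26, z 44.5 mm; top z 52. Knobs 26 mm apart side by side, same order as the cradles (white lines join them); housing clear 30 mm before, 45 behind.
- sw3 (a joint): Slide switch of cradle 3: 0 = off, towards the front edge (-x); 0.014 m = on, towards the cradles. Stiff (2 N), stays where left, even part-way. White knob 10 (x) by 8 (y) by 15 mm high, centre in the rack's frame at x -140 mm + joint value, y 0, z 44.5 mm; top z 52. Knobs 26 mm apart side by side, same order as the cradles (white lines join them); housing clear 30 mm before, 45 behind.
- sw4 (a joint): Slide switch of cradle 4: 0 = off, towards the front edge (-x); 0.014 m = on, towards the cradles. Stiff (2 N), stays where left, even part-way. White knob 10 (x) by 8 (y) by 15 mm high, centre in the rack's frame at x -140 mm + joint value, y -26, z 44.5 mm; top z 52. Knobs 26 mm apart side by side, same order as the cradles (white lines join them); housing clear 30 mm before, 45 behind.
- sw5 (a joint): Slide switch of cradle 5: 0 = off, towards the front edge (-x); 0.014 m = on, towards the cradles. Stiff (2 N), stays where left, even part-way. White knob 10 (x) by 8 (y) by 15 mm high, centre in the rack's frame at x -140 mm + joint value, y -52, z 44.5 mm; top z 52. Knobs 26 mm apart side by side, same order as the cradles (white lines join them); housing clear 30 mm before, 45 behind.
- torch1_mid (a point): Torch (may be absent), 150 mm long, about 0.2 kg: dark round barrel 28 mm thick, 110 mm long, then a black six-sided head 40 mm long, 38 mm across flats, with the lens. This point: on the barrel's axis, 60 mm from the tail end, near the balance point, where to grip. x axis from tail to lens; y, z turn with its roll. Lying on the table this point is about 17 mm up, the tail a little lower.
- torch1_tail (a point): Centre of the same torch's flat tail end (black rubber cap with a brass disc), 60 mm from its mid point. Axes as its mid point's.
- torch2_mid (a point): Torch (may be absent), 150 mm long, about 0.2 kg: dark round barrel 28 mm thick, 110 mm long, then a black six-sided head 40 mm long, 38 mm across flats, with the lens. This point: on the barrel's axis, 60 mm from the tail end, near the balance point, where to grip. x axis from tail to lens; y, z turn with its roll. Lying on the table this point is about 17 mm up, the tail a little lower.
- torch2_tail (a point): Centre of the same torch's flat tail end (black rubber cap with a brass disc), 60 mm from its mid point. Axes as its mid point's.
- torch3_mid (a point): Torch (may be absent), 150 mm long, about 0.2 kg: dark round barrel 28 mm thick, 110 mm long, then a black six-sided head 40 mm long, 38 mm across flats, with the lens. This point: on the barrel's axis, 60 mm from the tail end, near the balance point, where to grip. x axis from tail to lens; y, z turn with its roll. Lying on the table this point is about 17 mm up, the tail a little lower.
- torch3_tail (a point): Centre of the same torch's flat tail end (black rubber cap with a brass disc), 60 mm from its mid point. Axes as its mid point's.
- torch4_mid (a point): Torch (may be absent), 150 mm long, about 0.2 kg: dark round barrel 28 mm thick, 110 mm long, then a black six-sided head 40 mm long, 38 mm across flats, with the lens. This point: on the barrel's axis, 60 mm from the tail end, near the balance point, where to grip. x axis from tail to lens; y, z turn with its roll. Lying on the table this point is about 17 mm up, the tail a little lower.
- torch4_tail (a point): Centre of the same torch's flat tail end (black rubber cap with a brass disc), 60 mm from its mid point. Axes as its mid point's.
- mug: Mustard mug, 90 mm wide, 75 mm high, a bystander; origin at the centre of its underside.
Mind the look-alikes: they are no part of the job. What is shaped like the part that bears torch3_mid but pink or red is not meant. What is shaped like the part that bears torch2_mid but purple or red is not meant.

How it is judged:
On the way, in this order (a step that is already met when the one before it is completed fails the run):
1. all five switches are off (value of joint each of sw1, sw2, sw3, sw4, sw5 below 0.003 m), for 0.2 s.
2. every torch lies home in a cradle with all switches still off (all of step 1 and (distance between torch1_tail and bay1 below 0.014 m or distance between torch1_tail and bay2 below 0.014 m or distance between torch1_tail and bay3 below 0.014 m or distance between torch1_tail and bay4 below 0.014 m or distance between torch1_tail and bay5 below 0.014 m) and angle between torch1_mid's own x axis and vertical between 1.47 and 1.67 rad and (distance between torch2_tail and bay1 below 0.014 m or distance between torch2_tail and bay2 below 0.014 m or distance between torch2_tail and bay3 below 0.014 m or distance between torch2_tail and bay4 below 0.014 m or distance between torch2_tail and bay5 below 0.014 m) and angle between torch2_mid's own x axis and vertical between 1.47 and 1.67 rad and (distance between torch3_tail and bay1 below 0.014 m or distance between torch3_tail and bay2 below 0.014 m or distance between torch3_tail and bay3 below 0.014 m or distance between torch3_tail and bay4 below 0.014 m or distance between torch3_tail and bay5 below 0.014 m) and angle between torch3_mid's own x axis and vertical between 1.47 and 1.67 rad and (distance between torch4_tail and bay1 below 0.014 m or distance between torch4_tail and bay2 below 0.014 m or distance between torch4_tail and bay3 below 0.014 m or distance between torch4_tail and bay4 below 0.014 m or distance between torch4_tail and bay5 below 0.014 m) and angle between torch4_mid's own x axis and vertical between 1.47 and 1.67 rad and linear speed of each of torch1, torch2, torch3, torch4 below 0.02 m/s), for 0.2 s.
At the end, for the whole second after the job is handed in: Every torch lies level (within 0.1 rad) in a cradle of its own, the centre of its tail end within 14 mm of that cradle's contact point, at rest; the switch of each cradle that holds a torch is on (over 11 mm), all other switches are off (under 3 mm) ((distance between torch1_tail and bay1 below 0.014 m or distance between torch1_tail and bay2 below 0.014 m or distance between torch1_tail and bay3 below 0.014 m or distance between torch1_tail and bay4 below 0.014 m or distance between torch1_tail and bay5 below 0.014 m) and angle between torch1_mid's own x axis and vertical between 1.47 and 1.67 rad and (distance between torch2_tail and bay1 below 0.014 m or distance between torch2_tail and bay2 below 0.014 m or distance between torch2_tail and bay3 below 0.014 m or distance between torch2_tail and bay4 below 0.014 m or distance between torch2_tail and bay5 below 0.014 m) and angle between torch2_mid's own x axis and vertical between 1.47 and 1.67 rad and (distance between torch3_tail and bay1 below 0.014 m or distance between torch3_tail and bay2 below 0.014 m or distance between torch3_tail and bay3 below 0.014 m or distance between torch3_tail and bay4 below 0.014 m or distance between torch3_tail and bay5 below 0.014 m) and angle between torch3_mid's own x axis and vertical between 1.47 and 1.67 rad and (distance between torch4_tail and bay1 below 0.014 m or distance between torch4_tail and bay2 below 0.014 m or distance between torch4_tail and bay3 below 0.014 m or distance between torch4_tail and bay4 below 0.014 m or distance between torch4_tail and bay5 below 0.014 m) and angle between torch4_mid's own x axis and vertical between 1.47 and 1.67 rad and linear speed of each of torch1, torch2, torch3, torch4 below 0.02 m/s and ((value of joint sw1 above 0.011 m and distance between any of torch1_tail, torch2_tail, torch3_tail, torch4_tail and bay1 below 0.014 m) or (value of joint sw1 below 0.003 m and not (distance between any of torch1_tail, torch2_tail, torch3_tail, torch4_tail and bay1 below 0.014 m))) and ((value of joint sw2 above 0.011 m and distance between any of torch1_tail, torch2_tail, torch3_tail, torch4_tail and bay2 below 0.014 m) or (value of joint sw2 below 0.003 m and not (distance between any of torch1_tail, torch2_tail, torch3_tail, torch4_tail and bay2 below 0.014 m))) and ((value of joint sw3 above 0.011 m and distance between any of torch1_tail, torch2_tail, torch3_tail, torch4_tail and bay3 below 0.014 m) or (value of joint sw3 below 0.003 m and not (distance between any of torch1_tail, torch2_tail, torch3_tail, torch4_tail and bay3 below 0.014 m))) and ((value of joint sw4 above 0.011 m and distance between any of torch1_tail, torch2_tail, torch3_tail, torch4_tail and bay4 below 0.014 m) or (value of joint sw4 below 0.003 m and not (distance between any of torch1_tail, torch2_tail, torch3_tail, torch4_tail and bay4 below 0.014 m))) and ((value of joint sw5 above 0.011 m and distance between any of torch1_tail, torch2_tail, torch3_tail, torch4_tail and bay5 below 0.014 m) or (value of joint sw5 below 0.003 m and not (distance between any of torch1_tail, torch2_tail, torch3_tail, torch4_tail and bay5 below 0.014 m)))); the robot touches nothing.
It fails at once if a torch is let fall from well above the cradles or the table ((linear speed of torch1 above 0.5 m/s and height (world z) of torch1_mid above 0.075 m and contact force between the fingers and torch1 below 0.1 N) or (linear speed of torch2 above 0.5 m/s and height (world z) of torch2_mid above 0.075 m and contact force between the fingers and torch2 below 0.1 N) or (linear speed of torch3 above 0.5 m/s and height (world z) of torch3_mid above 0.075 m and contact force between the fingers and torch3 below 0.1 N) or (linear speed of torch4 above 0.5 m/s and height (world z) of torch4_mid above 0.075 m and contact force between the fingers and torch4 below 0.1 N)).
It fails at once if the mug is moved more than 4 cm (distance of mug from where it was at the start of the episode above 0.04 m).
Of torch1, torch2, torch3, torch4 only 3 to 4 are there at a start; the rules pass over those that are not, and their reading is None.
At some moment in a run one of torch1, torch2, torch3, torch4 may be knocked a few centimetres aside while the robot is not near it.
It also fails if it takes over 208 s, if anything falls off the work surface, if the arm or the gripper's body presses on something with over 40 N, if the wrist force passes 120 N, or if a joint passes its speed limit or range.

## Working session

There is one attempt and no reset: what is moved stays moved. The work goes in short steps, Python scripts to look and compute and a tool call to move; the robot and the scene stay as the last step left them, time stands still between calls to the robot, and variables do not carry over. Pictures are saved under pics/ and viewed, at most 14 in all, crops included, and the job is handed in when it is done.

Besides the shell and the picture viewer there is one more tool, called after "Emit:" by a JSON object that holds its "op" and its "data". send_rows: Moves the arm, as the interface text tells. Its arguments: {"type":"object","properties":{"increments":{"type":"array","items":{"type":"object","properties":{"dp":{"type":"array","items":{"type":"number","minimum":-1,"maximum":1}},"angular":{"type":"array","items":{"type":"number","minimum":-1,"maximum":1}},"hand":{"type":"number"}}}},"force":{"type":"number"}},"required":["increments"]}

```bash
mkdir -p pics; python3 - <<'E'
from station import arm
import cv2
s=arm.read_state()
for k in('clock','ee_pos','tcp_rot','gripper_width'):print(k,s[k])
for n in('scene','top'):
    im=arm.snapshot(n);cv2.imwrite(f'pics/{n}0.png',im);c=arm.calibration(n);print(n,c)
E
```

```text
clock 0.0
ee_pos [ 0.26016739 -0.51225195  0.30289237]
tcp_rot [[ 8.91658055e-01  4.52709274e-01 -4.76080226e-04]
 [ 4.52709327e-01 -8.91656187e-01  1.87330979e-03]
 [ 4.23564838e-04 -1.88587773e-03 -9.99998132e-01]]
gripper_width 0.9984407324725025
scene {'fx': 453.5863447648522, 'fy': 453.5863447648522, 'cx': 253.782141536079, 'cy': 191.70052136025117, 'R': array([[-0.85129048,  0.52468017,  0.00390268],
       [ 0.42402311,  0.69231791, -0.58386669],
       [-0.30904517, -0.49538533, -0.81184017]]), 't': array([ 0.47578276, -0.07378544,  1.56236934])}
top {'fx': 432.63461474713694, 'fy': 432.63461474713694, 'cx': 254.32811918084974, 'cy': 185.07409469745684, 'R': array([[ 0.02538553, -0.99953154,  0.01709597],
       [-0.99527956, -0.02687257, -0.0932548 ],
       [ 0.09367052, -0.01464794, -0.99549549]]), 't': array([-0.14581819,  0.46306814,  1.5668267 ])}
```

View pics/top0.png

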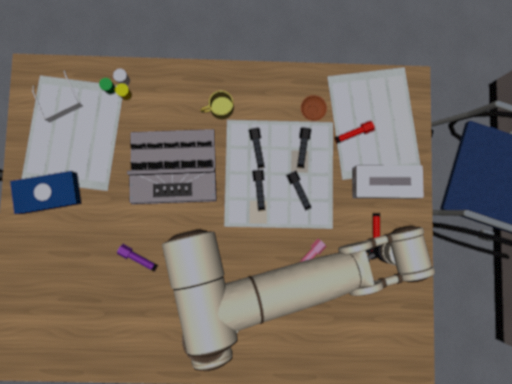

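View pics/scene0.png

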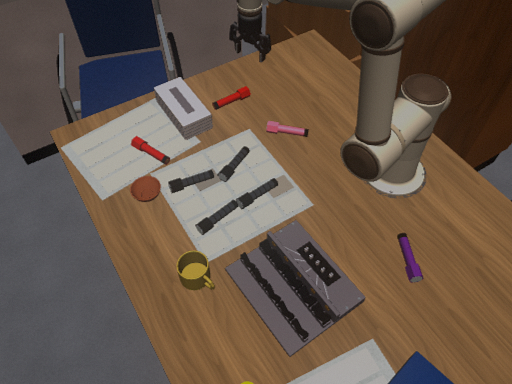

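Top view: the rack is at about (172,167), with knobs at (155–190,190) and empty cradles above them. Four dark torches lie on the newspaper at (257,147), (304,147), (260,190) and (300,190). The red (355,132), red (377,225), pink (314,251) and purple (137,257) ones are look-alikes. I'll confirm this with one enlarged crop.

```bash
cat > h.py <<'E'
import numpy as np, cv2
from station import arm
def ray(n,uv,z):
    c=arm.calibration(n);R=np.array(c['R']);t=np.array(c['t'])
    d=R.T@np.array([(uv[0]-c['cx'])/c['fx'],(uv[1]-c['cy'])/c['fy'],1.]);o=-R.T@t
    return o+d*(z-o[2])/d[2]
def proj(n,X):
    c=arm.calibration(n);p=np.array(c['R'])@np.array(X,float)+np.array(c['t'])
    return np.array([c['fx']*p[0]/p[2]+c['cx'],c['fy']*p[1]/p[2]+c['cy']])
E
python3 - <<'E'
from h import *
im=cv2.imread('pics/top0.png')
c=im[110:230,120:340];cv2.imwrite('pics/crop0.png',cv2.resize(c,None,fx=3.6,fy=3.6,interpolation=cv2.INTER_CUBIC))
g=im.max(2)
m=np.zeros_like(g);m[122:228,227:333]=(g[122:228,227:333]<75)
n,l,st,ce=cv2.connectedComponentsWithStats(m)
for i in range(1,n):
    if st[i,4]>60:
        ys,xs=np.where(l==i);r=cv2.minAreaRect(np.c_[xs,ys].astype(np.float32))
        print(st[i],ce[i],r)
# knobs
k=np.zeros_like(g);sub=im[183:198,150:194].min(2);print(sub)
E
```

```text
[249 128  15  40 263] [256.6539924 145.3878327] ((256.79730224609375, 147.78378295898438), (39.291358947753906, 9.86393928527832), 80.53767395019531)
[298 128  13  40 276] [303.02898551 145.51811594] ((302.63995361328125, 147.51998901367188), (9.899495124816895, 39.31514358520508), 8.13010311126709)
[253 170  12  40 273] [259.03296703 187.49084249] ((258.4261779785156, 189.56283569335938), (39.13355255126953, 10.086278915405273), 88.26429748535156)
[287 171  24  38 265] [298.29811321 188.23396226] ((298.3965759277344, 190.74139404296875), (39.18171691894531, 10.21324348449707), 68.19859313964844)
[[117 116 112 105 102 105 111 107  99  94  91  86  88  92  94  91  86  82
   79  78  77  82  81  80  77  73  71  71  72  72  71  70  64  67  67  67
   68  70  67  65  64  78 100 113]
 [117 116 104  84  71  74  74  72  68  64  63  61  60  63  65  64  59  57
   56  56  55  56  56  57  54  51  51  55  60  60  53  51  49  47  48  49
   49  51  49  45  52  73  98 113]
 [118 114 101  72  53  48  48  48  46  46  49  48  50  59  65  62  51  48
   48  50  55  56  54  47  48  47  52  64  78  78  60  4
[... 1549 characters left out ...]
3  43  43  46  46  46  46  45  43  46  48
   46  46  49  46  48  45  49  46  48  48  49  47  49  46  51  50  50  51
   49  50  53  53  55  71  94 113]
 [118 115 101  71  50  49  51  50  50  51  52  54  54  52  54  53  53  52
   54  56  58  56  58  57  57  61  62  62  63  61  62  62  65  64  67  68
   67  69  72  72  75  84  99 113]
 [116 115 101  78  64  64  67  67  66  67  69  70  72  73  74  74  73  72
   75  79  82  82  80  81  82  85  90  91  90  91  91  90  92  93  94  93
   94  95  96  97 100 100 109 116]
 [117 116 107  97  91  91  92  93  92  93  96  97  99  98  98  99  97  98
   99 102 103 103 101 103 104 109 113 110 110 111 113 113 111 112 113 113
  112 112 114 114 113 115 116 119]]
```

View pics/crop0.png

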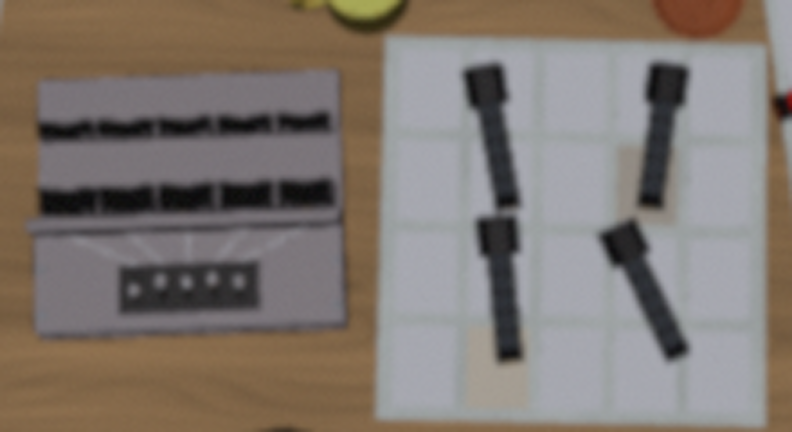

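Confirmed: four dark barrels with black heads, all with the head at +x (image up), and no red, pink or purple among them. Knob 1 sits about 3 px lower than the rest, so it's off, and knobs 2–5 are on. Next I'll measure the rack pose and the torch points.

```bash
python3 - <<'E'
from h import *
from scipy.optimize import least_squares
im=cv2.imread('pics/top0.png')
hsv=cv2.cvtColor(im,cv2.COLOR_BGR2HSV)
m=np.zeros(im.shape[:2],np.uint8)
m[122:212,122:222]=(hsv[122:212,122:222,1]<60)*255
m=cv2.morphologyEx(m,cv2.MORPH_CLOSE,np.ones((9,9)))
cs=max(cv2.findContours(m,cv2.RETR_EXTERNAL,cv2.CHAIN_APPROX_NONE)[0],key=cv2.contourArea)
r=cv2.minAreaRect(cs);b=cv2.boxPoints(r);print(r,b)
# knob tops subpixel
g=im.min(2).astype(float);K=[]
for u,v in((157,190.6),(164,187.5),(171.3,187.8),(178.5,187.3),(186,188)):
    u0,v0=round(u)-3,round(v)-3
    w=np.clip(g[v0:v0+7,u0:u0+7]-60,0,None);yy,xx=np.mgrid[v0:v0+7,u0:u0+7]
    K.append(((w*xx).sum()/w.sum(),(w*yy).sum()/w.sum()))
W=np.array([ray('top',k,.050) for k in K]);print('knobs',np.array(K).round(2),W.round(4))
P=np.array([ray('top',p,.012) for p in b]);print(P.round(4))
print('yaw box deg',[np.degrees(np.arctan2(*(P[(i+1)%4]-P[i])[1::-1])) for i in range(4)])
c=arm.calibration('top');print('cam',-np.array(c['R']).T@c['t'])
# torches: head vs tail ends
for cxy,h,t in ((0,(486,85),(508,205)),(0,(665,84),(651,205)),(0,(497,237),(510,358)),(0,(624,242),(677,352))):
    H=ray('top',(120+h[0]/3.6,110+h[1]/3.6),.03);T=ray('top',(120+t[0]/3.6,110+t[1]/3.6),.02)
    print('H',H.round(3),'T',T.round(3),'yaw',np.degrees(np.arctan2(H[1]-T[1],H[0]-T[0])).round(1))
s=cv2.imread('pics/scene0.png')[215:355,220:370]
cv2.imwrite('pics/crop1.png',cv2.resize(s,None,fx=4,fy=4,interpolation=cv2.INTER_CUBIC))
E
```

```text
((170.94448852539062, 166.335205078125), (72.35981750488281, 88.28430938720703), 88.09085083007812) [[125.62151 131.64597]
 [213.85681 128.7048 ]
 [216.26746 201.02444]
 [128.03217 203.9656 ]]
knobs [[156.63 190.1 ]
 [164.   187.51]
 [171.33 187.86]
 [178.4  186.9 ]
 [185.79 187.64]] [[0.4366 0.2173 0.05  ]
 [0.4466 0.1913 0.05  ]
 [0.4461 0.165  0.05  ]
 [0.4502 0.1398 0.05  ]
 [0.4482 0.1132 0.05  ]]
[[0.6546 0.3505 0.012 ]
 [0.6753 0.0229 0.012 ]
 [0.405  0.0048 0.012 ]
 [0.3857 0.3274 0.012 ]]
yaw box deg [np.float64(-86.37872179569895), np.float64(-176.17142290331404), np.float64(93.42426345522041), np.float64(4.903429630439531)]
cam [ 0.31781845 -0.11035526  1.60544514]
H [ 0.657 -0.131  0.03 ] T [ 0.535 -0.157  0.02 ] yaw 11.9
H [ 0.664 -0.315  0.03 ] T [ 0.539 -0.304  0.02 ] yaw -5.2
H [ 0.5   -0.146  0.03 ] T [ 0.378 -0.163  0.02 ] yaw 7.7
H [ 0.499 -0.276  0.03 ] T [ 0.389 -0.333  0.02 ] yaw 27.4
```

View pics/crop1.png

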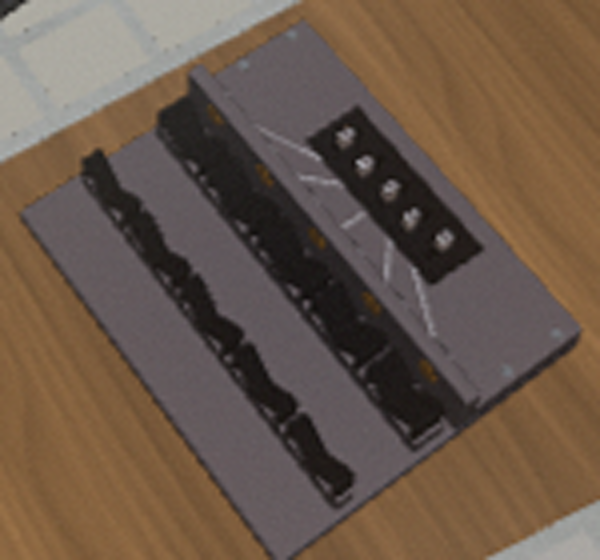

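```bash
python3 - <<'E'
from h import *
from scipy.optimize import least_squares
s=lambda u,v:(220+u/4,215+v/4)
t=lambda u,v:(120+u/3.6,110+v/3.6)
O=[('scene',s(22,215),(91,-156,12)),('scene',s(280,557),(91,156,12)),('scene',s(300,20),(-175,-156,36)),('scene',s(580,335),(-175,156,36))]
O+=[('scene',s(*p),(-61,y,50)) for p,y in zip([(215,115),(264,175),(318,238),(370,303),(428,372)],(-120,-60,0,60,120))]
O+=[('top',t(38,80),(91,156,12)),('top',t(338,70),(91,-156,12)),('top',t(36,337),(-175,156,36)),('top',t(346,326),(-175,-156,36))]
def tr(q,p):
    c,sn=np.cos(q[2]),np.sin(q[2]);x,y,z=np.array(p)/1000
    return [q[0]+c*x-sn*y,q[1]+sn*x+c*y,z]
f=lambda q:np.concatenate([proj(n,tr(q,p))-uv for n,uv,p in O])
for nm in('both','scene','top'):
    sel=[o for o in O if nm in('both',o[0])]
    r=least_squares(lambda q:np.concatenate([proj(n,tr(q,p))-uv for n,uv,p in sel]),[.57,.17,0]);q=r.x;print(nm,q[:2].round(4),np.degrees(q[2]).round(2),'rms',np.sqrt((r.fun**2).mean()).round(2))
    if nm=='both':
        Q=q;print(f(q).reshape(-1,2).round(1))
K=[[156.63,190.1],[164.,187.51],[171.33,187.86],[178.4,186.9],[185.79,187.64]]
KS=[s(443,238),s(411,217),s(390,188),s(365,163),s(345,137)]
c,sn=np.cos(Q[2]),np.sin(Q[2])
for n,L in(('top',K),('scene',KS)):
  for k in L:
    w=ray(n,k,.050)-np.r_[Q[:2],0];print(n,'rack xy',(c*w[0]+sn*w[1]).round(4),(-sn*w[0]+c*w[1]).round(4))
np.save('rack.npy',Q)
E
```

```text
both [0.5743 0.1737] 3.65 rms 0.92
[[-1.1 -1.5]
 [-0.2  1.8]
 [ 1.1 -1.3]
 [ 1.2 -2. ]
 [-0.1 -0.2]
 [ 0.1 -0.3]
 [-0.3 -0.4]
 [ 0.3 -0.3]
 [ 0.  -0.5]
 [-0.8 -0.6]
 [-0.3 -0.7]
 [-1.2 -1. ]
 [-0.8 -1.2]]
scene [0.5753 0.1746] 3.63 rms 0.88
top [0.5711 0.1708] 3.75 rms 0.26
top rack xy -0.1347 0.0523
top rack xy -0.1264 0.0257
top rack xy -0.1286 -0.0005
top rack xy -0.1261 -0.0259
top rack xy -0.1297 -0.0524
scene rack xy -0.133 0.0523
scene rack xy -0.1251 0.0269
scene rack xy -0.1276 0.0008
scene rack xy -0.1258 -0.0251
scene rack xy -0.1274 -0.0499
```

```bash
cat >> h.py <<'E'
def rk(x,y):
    q=np.load('rack.npy');c,s=np.cos(q[2]),np.sin(q[2])
    return np.array([q[0]+c*x-s*y,q[1]+s*x+c*y])
def to(x,y,z,yaw,p=None,R=None):
    """shares from pose p,R (default: measured) to tool-down pose with tool x at yaw (deg)"""
    from scipy.spatial.transform import Rotation as Ro
    s=arm.read_state();p=s['ee_pos'] if p is None else p;R=np.array(s['tcp_rot']) if R is None else R
    a=np.radians(yaw);T=np.array([[np.cos(a),np.sin(a),0],[np.sin(a),-np.cos(a),0],[0,0,-1]])
    d=R.T@(np.array([x,y,z])-p)/.6;w=Ro.from_matrix(R.T@T).as_rotvec()/np.pi
    print('dp',d.round(4),'ang',w.round(4),'dist',np.linalg.norm(d*.6).round(3))
    return np.array([x,y,z]),T
E
python3 - <<'E'
from h import *
to(*rk(-.1,.013),.16,3.65)
E
```

```text
dp [ 0.8399 -0.8677  0.2401] ang [-0.0006  0.      0.1293] dist 0.739
```

Emit:
{"op": "send_rows", "data": {"increments": [{"dp": [0.05, -0.05, 0], "angular": [0, 0, 0.02], "hand": 1}, {"dp": [0.1, -0.11, 0], "angular": [0, 0, 0.05], "hand": 1}, {"dp": [0.16, -0.165, 0.01], "angular": [0, 0, 0.08], "hand": 1}, {"dp": [0.22, -0.225, 0.02], "angular": [0, 0, 0.11], "hand": 1}, {"dp": [0.28, -0.289, 0.04], "angular": [-0.0006, 0, 0.1293], "hand": 1}]}}

```text
clock: 0.6
ee_pos: [0.3305, -0.2853, 0.281]
tcp_rot: [[0.998, 0.06, 0.001], [0.06, -0.998, -0.003], [0.001, 0.003, -1.0]]
ft_force: [0.9, 0.1, 0.9]
gripper_width: 0.145
grip_force: 0.0
```

```bash
python3 -c "
from h import *
s=arm.read_state();print(s['clock'],s['ee_pos'],s['gripper_width'])
to(*rk(-.1,.013),.16,3.65)"
```

```text
0.6 [ 0.33049597 -0.28526834  0.28101581] 0.14520960062026045
dp [ 0.2844 -0.7608  0.2   ] ang [ 0.0008 -0.0004 -0.0013] dist 0.502
```

Emit:
{"op": "send_rows", "data": {"increments": [{"dp": [0.028, -0.076, 0.01]}, {"dp": [0.057, -0.152, 0.02]}, {"dp": [0.085, -0.228, 0.03]}, {"dp": [0.114, -0.304, 0.05]}, {"dp": [0.142, -0.38, 0.06]}]}}

```text
invalid input
```

Emit:
{"op": "send_rows", "data": {"increments": [{"dp": [0.028, -0.076, 0.02]}, {"dp": [0.06, -0.16, 0.05]}, {"dp": [0.1, -0.26, 0.09]}, {"dp": [0.142, -0.38, 0.14]}, {"dp": [0.142, -0.38, 0.14]}]}}

```text
invalid input
```

```bash
python3 -c "
from h import *
s=arm.read_state();print(s['clock'],s['ee_pos'],s['gripper_width'])
to(*rk(-.1,.013),.114,3.65)"
```

```text
0.6 [ 0.33049597 -0.28526834  0.28101581] 0.14520960062026045
dp [ 0.2843 -0.761   0.2767] ang [ 0.0008 -0.0004 -0.0013] dist 0.515
```

Every row needs all its fields.

Emit:
{"op": "send_rows", "data": {"increments": [{"dp": [0.028, -0.076, 0.01], "angular": [0, 0, 0], "hand": 1}, {"dp": [0.057, -0.152, 0.02], "angular": [0, 0, 0], "hand": 1}, {"dp": [0.085, -0.228, 0.03], "angular": [0, 0, 0], "hand": 1}, {"dp": [0.114, -0.304, 0.05], "angular": [0, 0, 0], "hand": 1}, {"dp": [0.142, -0.38, 0.06], "angular": [0, 0, 0], "hand": 1}]}}

```text
clock: 1.1
ee_pos: [0.4004, -0.0519, 0.2437]
tcp_rot: [[0.998, 0.063, -0.0], [0.063, -0.998, -0.002], [-0.0, 0.001, -1.0]]
ft_force: [1.4, -1.1, 0.5]
gripper_width: 0.006
grip_force: 0.0
```

Emit:
{"op": "send_rows", "data": {"increments": [{"dp": [0.028, -0.076, 0.02], "angular": [0, 0, 0], "hand": 1}, {"dp": [0.06, -0.16, 0.05], "angular": [0, 0, 0], "hand": 1}, {"dp": [0.1, -0.26, 0.09], "angular": [0, 0, 0], "hand": 1}, {"dp": [0.142, -0.38, 0.14], "angular": [0, 0, 0], "hand": 1}, {"dp": [0.142, -0.38, 0.14], "angular": [0, 0, 0], "hand": 1}]}}

```text
clock: 1.6
ee_pos: [0.4692, 0.1739, 0.1622]
tcp_rot: [[0.998, 0.064, 0.001], [0.064, -0.998, -0.002], [0.0, 0.002, -1.0]]
ft_force: [1.9, -1.4, 1.0]
gripper_width: 0.003
grip_force: 0.0
```

```bash
python3 -c "
from h import *
s=arm.read_state();print(s['clock'],s['ee_pos'],s['gripper_width'])
to(*rk(-.1,.013),.114,3.65)"
```

```text
1.6 [0.46924572 0.17388826 0.16218261] 0.0025315148999823416
dp [ 0.0081 -0.0104  0.0803] ang [ 0.0006 -0.0001  0.0001] dist 0.049
```

Emit:
{"op": "send_rows", "data": {"increments": [{"dp": [0.008, -0.01, 0.02], "angular": [0, 0, 0], "hand": 1}, {"dp": [0.008, -0.01, 0.045], "angular": [0, 0, 0], "hand": 1}, {"dp": [0.008, -0.01, 0.065], "angular": [0, 0, 0], "hand": 1}, {"dp": [0.008, -0.01, 0.08], "angular": [0, 0, 0], "hand": 1}, {"dp": [0.008, -0.01, 0.08], "angular": [0, 0, 0], "hand": 1}]}}

```text
clock: 2.1
ee_pos: [0.4726, 0.1775, 0.1137]
tcp_rot: [[0.998, 0.063, -0.002], [0.063, -0.998, -0.002], [-0.003, 0.002, -1.0]]
ft_force: [0.6, 1.2, -0.3]
gripper_width: 0.003
grip_force: 0.0
```

Emit:
{"op": "send_rows", "data": {"increments": [{"dp": [-0.01, 0, 0], "angular": [0, 0, 0], "hand": 1}, {"dp": [-0.018, 0, 0], "angular": [0, 0, 0], "hand": 1}, {"dp": [-0.025, 0, 0], "angular": [0, 0, 0], "hand": 1}, {"dp": [-0.032, 0, 0], "angular": [0, 0, 0], "hand": 1}, {"dp": [-0.036, 0, 0], "angular": [0, 0, 0], "hand": 1}]}}

```text
clock: 2.6
ee_pos: [0.4529, 0.1766, 0.1159]
tcp_rot: [[0.998, 0.063, 0.004], [0.064, -0.998, -0.002], [0.004, 0.002, -1.0]]
ft_force: [3.5, 0.5, -0.9]
gripper_width: 0.002
grip_force: 2.1
```

```bash
python3 -c "
from h import *
s=arm.read_state();print(s['ft_force'],s['ee_pos'],rk(-.122,.013))
im=arm.snapshot('scene');cv2.imwrite('pics/s1.png',cv2.resize(im[190:310,250:390],None,fx=5,fy=5,interpolation=cv2.INTER_CUBIC))"
```

```text
[ 3.53808304  0.48041598 -0.85465044] [0.45291614 0.17659618 0.11591734] [0.45176607 0.17891109]
```

View pics/s1.png

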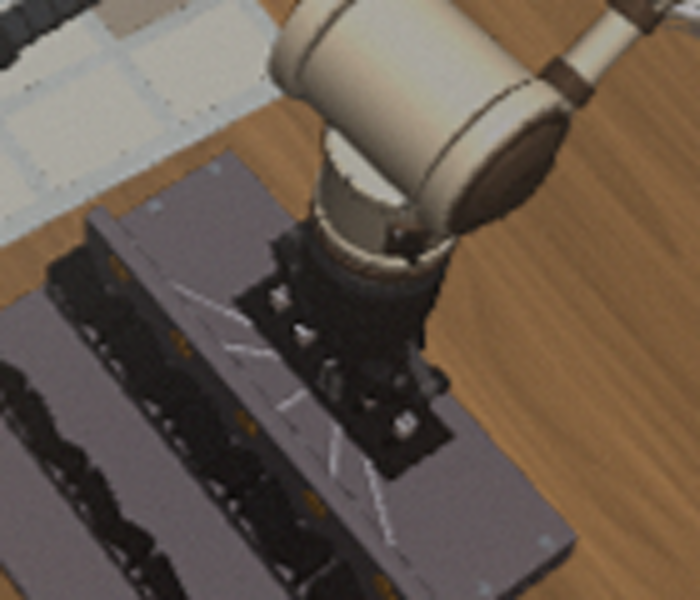

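The crop shows the fingers against knobs 2 and 3 at (340,380). Knobs 1, 4 and 5 are clear at (405,422), (303,332) and (278,297). The push force of 3.5 N fits two sliding switches, so I'll keep pushing to the stop.

Emit:
{"op": "send_rows", "data": {"increments": [{"dp": [-0.001, 0, 0], "angular": [0, 0, 0], "hand": 1}, {"dp": [-0.002, 0, 0], "angular": [0, 0, 0], "hand": 1}, {"dp": [-0.003, 0, 0], "angular": [0, 0, 0], "hand": 1}, {"dp": [-0.004, 0, 0], "angular": [0, 0, 0], "hand": 1}, {"dp": [-0.004, 0, 0], "angular": [0, 0, 0], "hand": 1}]}}

```text
clock: 3.15
ee_pos: [0.45, 0.1765, 0.1154]
tcp_rot: [[0.998, 0.064, 0.001], [0.064, -0.998, -0.002], [0.001, 0.002, -1.0]]
ft_force: [4.8, -0.6, 3.5]
gripper_width: -0.003
grip_force: 2.0
```

Emit:
{"op": "send_rows", "data": {"increments": [{"dp": [-0.001, 0, 0], "angular": [0, 0, 0], "hand": 1}, {"dp": [-0.002, 0, 0], "angular": [0, 0, 0], "hand": 1}, {"dp": [-0.003, 0, 0], "angular": [0, 0, 0], "hand": 1}, {"dp": [-0.004, 0, 0], "angular": [0, 0, 0], "hand": 1}, {"dp": [-0.004, 0, 0], "angular": [0, 0, 0], "hand": 1}]}}

```text
clock: 3.65
ee_pos: [0.4472, 0.1763, 0.1151]
tcp_rot: [[0.998, 0.064, 0.0], [0.064, -0.998, -0.002], [0.0, 0.002, -1.0]]
ft_force: [3.7, -0.2, 3.4]
gripper_width: 0.001
grip_force: 1.9
```

Emit:
{"op": "send_rows", "data": {"increments": [{"dp": [-0.001, 0, 0], "angular": [0, 0, 0], "hand": 1}, {"dp": [-0.002, 0, 0], "angular": [0, 0, 0], "hand": 1}, {"dp": [-0.003, 0, 0], "angular": [0, 0, 0], "hand": 1}, {"dp": [-0.004, 0, 0], "angular": [0, 0, 0], "hand": 1}, {"dp": [-0.004, 0, 0], "angular": [0, 0, 0], "hand": 1}]}}

```text
clock: 4.15
ee_pos: [0.4456, 0.1762, 0.1153]
tcp_rot: [[0.998, 0.063, 0.003], [0.064, -0.998, -0.002], [0.003, 0.002, -1.0]]
ft_force: [7.8, -0.4, 0.3]
gripper_width: -0.002
grip_force: 3.5
```

Emit:
{"op": "send_rows", "data": {"increments": [{"dp": [-0.001, 0, 0], "angular": [0, 0, 0], "hand": 1}, {"dp": [-0.002, 0, 0], "angular": [0, 0, 0], "hand": 1}, {"dp": [-0.003, 0, 0], "angular": [0, 0, 0], "hand": 1}, {"dp": [-0.004, 0, 0], "angular": [0, 0, 0], "hand": 1}, {"dp": [-0.004, 0, 0], "angular": [0, 0, 0], "hand": 1}]}}

```text
clock: 4.65
ee_pos: [0.4449, 0.1761, 0.1157]
tcp_rot: [[0.998, 0.063, 0.008], [0.063, -0.998, -0.001], [0.008, 0.001, -1.0]]
ft_force: [13.4, 0.9, -6.2]
gripper_width: -0.001
grip_force: 6.6
```

Force is rising (7.8, then 13.4 N), so the stop is reached at TCP x ≈ 0.445. Next: knobs 4 and 5.

Emit:
{"op": "send_rows", "data": {"increments": [{"dp": [0.02, 0, 0], "angular": [0, 0, 0], "hand": 1}, {"dp": [0.05, 0, 0], "angular": [0, 0, 0], "hand": 1}, {"dp": [0.05, 0.03, 0], "angular": [0, 0, 0], "hand": 1}, {"dp": [0.05, 0.087, 0], "angular": [0, 0, 0], "hand": 1}, {"dp": [0.05, 0.087, 0], "angular": [0, 0, 0], "hand": 1}]}}

```text
clock: 5.15
ee_pos: [0.4739, 0.1237, 0.1136]
tcp_rot: [[0.998, 0.061, -0.005], [0.061, -0.998, -0.003], [-0.006, 0.002, -1.0]]
ft_force: [-0.6, 0.9, -0.6]
gripper_width: -0.0
grip_force: 0.0
```

Emit:
{"op": "send_rows", "data": {"increments": [{"dp": [-0.01, 0, 0], "angular": [0, 0, 0], "hand": 1}, {"dp": [-0.016, 0, 0], "angular": [0, 0, 0], "hand": 1}, {"dp": [-0.022, 0, 0], "angular": [0, 0, 0], "hand": 1}, {"dp": [-0.028, 0, 0], "angular": [0, 0, 0], "hand": 1}, {"dp": [-0.034, 0, 0], "angular": [0, 0, 0], "hand": 1}]}}

```text
clock: 5.65
ee_pos: [0.4557, 0.125, 0.1154]
tcp_rot: [[0.998, 0.064, 0.003], [0.064, -0.998, -0.001], [0.003, 0.001, -1.0]]
ft_force: [4.6, 1.1, -3.5]
gripper_width: 0.0
grip_force: 2.1
```

Emit:
{"op": "send_rows", "data": {"increments": [{"dp": [-0.004, 0, 0], "angular": [0, 0, 0], "hand": 1}, {"dp": [-0.008, 0, 0], "angular": [0, 0, 0], "hand": 1}, {"dp": [-0.011, 0, 0], "angular": [0, 0, 0], "hand": 1}, {"dp": [-0.014, 0, 0], "angular": [0, 0, 0], "hand": 1}, {"dp": [-0.014, 0, 0], "angular": [0, 0, 0], "hand": 1}]}}

```text
clock: 6.15
ee_pos: [0.4486, 0.1242, 0.1159]
tcp_rot: [[0.998, 0.063, 0.006], [0.063, -0.998, -0.001], [0.005, 0.001, -1.0]]
ft_force: [8.4, 4.5, -6.0]
gripper_width: -0.003
grip_force: 4.5
```

```bash
python3 -c "
from h import *
s=arm.read_state();q=np.load('rack.npy');c,sn=np.cos(q[2]),np.sin(q[2]);d=s['ee_pos'][:2]-q[:2];print(s['ee_pos'],s['ft_force'],c*d[0]+sn*d[1],c*d[1]-sn*d[0])"
```

```text
[0.44861505 0.12420231 0.11585124] [ 8.42895443  4.5039032  -5.98956171] -0.12862730691589347 -0.04139723436421805
```

Emit:
{"op": "send_rows", "data": {"increments": [{"dp": [-0.001, 0, 0], "angular": [0, 0, 0], "hand": 1}, {"dp": [-0.002, 0, 0], "angular": [0, 0, 0], "hand": 1}, {"dp": [-0.002, 0, 0], "angular": [0, 0, 0], "hand": 1}, {"dp": [0.025, 0, 0], "angular": [0, 0, 0], "hand": 1}, {"dp": [0.05, 0, 0], "angular": [0, 0, 0], "hand": 1}]}}

```text
clock: 6.65
ee_pos: [0.4763, 0.1257, 0.1149]
tcp_rot: [[0.998, 0.064, -0.003], [0.064, -0.998, -0.003], [-0.003, 0.002, -1.0]]
ft_force: [0.6, 0.9, 1.1]
gripper_width: 0.002
grip_force: 0.0
```

Emit:
{"op": "send_rows", "data": {"increments": [{"dp": [0, -0.04, 0], "angular": [0, 0, 0], "hand": 1}, {"dp": [0, -0.08, 0], "angular": [0, 0, 0], "hand": 1}, {"dp": [0, -0.12, 0], "angular": [0, 0, 0], "hand": 1}, {"dp": [0, -0.156, 0], "angular": [0, 0, 0], "hand": 1}, {"dp": [0, -0.156, 0], "angular": [0, 0, 0], "hand": 1}]}}

```text
clock: 7.15
ee_pos: [0.4698, 0.2207, 0.1146]
tcp_rot: [[0.998, 0.066, -0.002], [0.066, -0.998, -0.003], [-0.002, 0.002, -1.0]]
ft_force: [1.0, -0.8, 0.1]
gripper_width: -0.002
grip_force: 0.0
```

Emit:
{"op": "send_rows", "data": {"increments": [{"dp": [-0.01, 0, 0], "angular": [0, 0, 0], "hand": 1}, {"dp": [-0.02, 0, 0], "angular": [0, 0, 0], "hand": 1}, {"dp": [-0.03, 0, 0], "angular": [0, 0, 0], "hand": 1}, {"dp": [-0.036, 0, 0], "angular": [0, 0, 0], "hand": 1}, {"dp": [-0.042, 0, 0], "angular": [0, 0, 0], "hand": 1}]}}

```text
clock: 7.65
ee_pos: [0.4469, 0.2172, 0.1154]
tcp_rot: [[0.998, 0.063, 0.005], [0.063, -0.998, -0.002], [0.005, 0.002, -1.0]]
ft_force: [11.7, -1.0, -7.4]
gripper_width: -0.004
grip_force: 5.5
```

Emit:
{"op": "send_rows", "data": {"increments": [{"dp": [-0.001, 0, 0], "angular": [0, 0, 0], "hand": 1}, {"dp": [-0.003, 0, 0], "angular": [0, 0, 0], "hand": 1}, {"dp": [-0.005, 0, 0], "angular": [0, 0, 0], "hand": 1}, {"dp": [-0.006, 0, 0], "angular": [0, 0, 0], "hand": 1}, {"dp": [-0.006, 0, 0], "angular": [0, 0, 0], "hand": 1}]}}

```text
clock: 8.15
ee_pos: [0.4463, 0.2173, 0.1164]
tcp_rot: [[0.998, 0.063, 0.012], [0.063, -0.998, -0.001], [0.012, 0.001, -1.0]]
ft_force: [13.7, -0.4, -10.9]
gripper_width: 0.001
grip_force: 7.1
```

```bash
cat >>h.py <<'E'
def where():
    s=arm.read_state();q=np.load('rack.npy');c,sn=np.cos(q[2]),np.sin(q[2]);d=s['ee_pos'][:2]-q[:2]
    print('t',round(s['clock'],2),'tcp',s['ee_pos'].round(4),'rack',(c*d[0]+sn*d[1]).round(4),(c*d[1]-sn*d[0]).round(4),'F',s['ft_force'].round(1),'w',round(s['gripper_width'],3),'g',round(s['grip_force'],1))
E
python3 -c "
from h import *
where()"
```

```text
t 8.15 tcp [0.4463 0.2173 0.1164] rack -0.125 0.0516 F [ 13.7  -0.4 -10.9] w 0.001 g 7.1
```

Emit:
{"op": "send_rows", "data": {"increments": [{"dp": [0.03, 0, 0], "angular": [0, 0, 0], "hand": 1}, {"dp": [0.05, 0, 0], "angular": [0, 0, 0], "hand": 1}, {"dp": [0.05, 0, -0.08], "angular": [0, 0, 0], "hand": 1}, {"dp": [0.05, 0.08, -0.15], "angular": [0, 0, 0], "hand": 1}, {"dp": [0.05, 0.16, -0.2], "angular": [0, 0, 0], "hand": 1}]}}

```text
clock: 8.65
ee_pos: [0.4773, 0.1404, 0.2258]
tcp_rot: [[0.998, 0.066, 0.002], [0.066, -0.998, -0.001], [0.002, 0.002, -1.0]]
ft_force: [1.2, -0.2, 0.6]
gripper_width: 0.0
grip_force: 0.0
```

Emit:
{"op": "send_rows", "data": {"increments": [{"dp": [0, 0.08, 0], "angular": [0, 0, 0], "hand": -0.2}, {"dp": [0, 0.16, 0], "angular": [0, 0, 0], "hand": -0.2}, {"dp": [0, 0.24, 0], "angular": [0, 0, 0], "hand": -0.2}, {"dp": [0, 0.32, 0], "angular": [0, 0, 0], "hand": -0.2}, {"dp": [0, 0.38, 0], "angular": [0, 0, 0], "hand": -0.2}]}}

```text
clock: 9.15
ee_pos: [0.4912, -0.0896, 0.2245]
tcp_rot: [[0.998, 0.062, 0.0], [0.062, -0.998, -0.002], [0.0, 0.002, -1.0]]
ft_force: [-0.5, 0.5, 0.5]
gripper_width: 0.599
grip_force: 0.0
```

```bash
cat >>h.py <<'E'
def knobs(im):
    """joint value estimates (m) from the scene and top pictures"""
    for n in('scene','top'):
        g=im[n].min(2).astype(float);out=[]
        for y in(.052,.026,0,-.026,-.052):
            best=proj(n,[*rk(-.133,y),.050]);u0,v0=(best.round()-4).astype(int)
            w=np.clip(g[v0:v0+9,u0:u0+9]-65,0,None);yy,xx=np.mgrid[v0:v0+9,u0:u0+9]
            p=((w*xx).sum()/w.sum(),(w*yy).sum()/w.sum());q=np.load('rack.npy');d=ray(n,p,.05)[:2]-q[:2]
            out.append(np.cos(q[2])*d[0]+np.sin(q[2])*d[1]+.14)
        print(n,np.round(out,4))
E
python3 -c "
from h import *
where()
im={n:arm.snapshot(n) for n in('scene','top')};knobs(im)
cv2.imwrite('pics/s2.png',im['scene']);cv2.imwrite('pics/t2.png',im['top'])
a=cv2.resize(im['scene'][235:295,280:360],None,fx=5,fy=5,interpolation=cv2.INTER_CUBIC);b=cv2.resize(im['top'][170:210,140:200],None,fx=6,fy=6,interpolation=cv2.INTER_CUBIC)
o=np.zeros((300,780,3),np.uint8);o[:300,:400]=a;o[:240,410:770]=b;cv2.imwrite('pics/k2.png',o)
"
```

```text
t 9.15 tcp [ 0.4912 -0.0896  0.2245] rack -0.0998 -0.2575 F [-0.5  0.5  0.5] w 0.599 g 0.0
scene [0.0015 0.0015 0.001  0.0016 0.0016]
top [ 0.0013 -0.0004  0.0001 -0.0001 -0.0002]
```

View pics/k2.png

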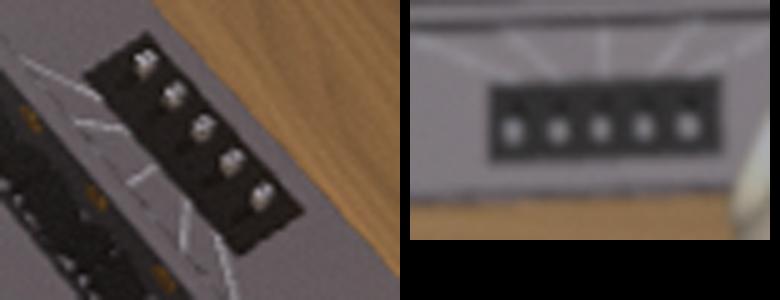

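The crop shows all five knobs in line at the front: (145,60)…(262,195) in scene, (513,131)…(687,125) in top. Each reads within 1.6 mm of off. Now the torches.

```bash
cat >>h.py <<'E'
def torches(im,n='top',box=(115,232,222,340),z=.018):
    v0,v1,u0,u1=box;g=im.max(2);m=np.zeros_like(g);m[v0:v1,u0:u1]=g[v0:v1,u0:u1]<75
    N,l,st,ce=cv2.connectedComponentsWithStats(m);out=[]
    for i in range(1,N):
        if st[i,4]<120: continue
        ys,xs=np.where(l==i);W=np.array([ray(n,(u,v),z)[:2] for u,v in zip(xs,ys)])
        (c,wh,_)=cv2.minAreaRect((W*1000).astype(np.float32));b=cv2.boxPoints((c,wh,_))/1000;c=np.array(c)/1000
        e=[(b[0]+b[1])/2,(b[2]+b[3])/2] if np.linalg.norm(b[0]-b[1])<np.linalg.norm(b[1]-b[2]) else [(b[1]+b[2])/2,(b[3]+b[0])/2]
        d=(e[1]-e[0])/np.linalg.norm(e[1]-e[0])
        if (W.mean(0)-c)@d<0:d=-d
        tail=c-d*.075;mid=tail+d*.060
        print('px',ce[i].round(0),'mid',mid.round(4),'yaw',np.degrees(np.arctan2(d[1],d[0])).round(1),'LxW mm',np.sort(wh).round(0))
E
python3 -c "
from h import *
for f in('top0','t2'):torches(cv2.imread(f'pics/{f}.png'))
"
```

```text
px [257. 145.] mid [ 0.5922 -0.1422] yaw 10.8 LxW mm [ 37. 148.]
px [303. 146.] mid [ 0.5979 -0.3081] yaw -7.2 LxW mm [ 37. 148.]
px [259. 187.] mid [ 0.4363 -0.15  ] yaw 3.1 LxW mm [ 37. 145.]
px [298. 188.] mid [ 0.4371 -0.3025] yaw 22.8 LxW mm [ 38. 144.]
px [255. 138.] mid [ 0.6212 -0.1366] yaw 10.8 LxW mm [37. 87.]
px [303. 145.] mid [ 0.5984 -0.3067] yaw -8.5 LxW mm [ 36. 148.]
px [260. 189.] mid [ 0.4822 -0.153 ] yaw 178.6 LxW mm [ 41. 175.]
px [298. 188.] mid [ 0.4368 -0.3026] yaw 22.8 LxW mm [ 38. 144.]
```

```bash
python3 - <<'E'
s=open('h.py').read()
a=s.index("        (c,wh,_)=cv2");b=s.index("        print('px',ce")
s=s[:a]+"""        vx,vy,x0,y0=cv2.fitLine((W*1000).astype(np.float32),cv2.DIST_L2,0,.01,.01).ravel();d=np.array([vx,vy]);c=np.array([x0,y0])/1000
        k=(W-c)@d;lo,hi=k.min(),k.max()
        if lo+hi>0:d=-d;lo,hi=-hi,-lo
        tail=c+d*(lo+hi)/2-d*.075;mid=tail+d*.060;wh=np.array([hi-lo])*1000
"""+s[b:]
open('h.py','w').write(s)
E
python3 -c "
from h import *
for f in('top0','t2'):torches(cv2.imread(f'pics/{f}.png'))
to(.4363,-.15,.13,6)"
```

```text
px [257. 145.] mid [ 0.5924 -0.1436] yaw 12.1 LxW mm [148.]
px [303. 146.] mid [ 0.5978 -0.3087] yaw -6.7 LxW mm [148.]
px [259. 187.] mid [ 0.4363 -0.1539] yaw 6.7 LxW mm [145.]Traceback (most recent call last):
  File "<string>", line 3, in <module>
    for f in('top0','t2'):torches(cv2.imread(f'pics/{f}.png'))
                          ~~~~~~~^^^^^^^^^^^^^^^^^^^^^^^^^^^^^
  File "h.py", line 39, in torches
    ys,xs=np.where(l==i);W=np.array([ray(n,(u,v),z)[:2] for u,v in zip(xs,ys)])
                                     ~~~^^^^^^^^^^^
  File "h.py", line 4, in ray
    c=arm.calibration(n);R=np.array(c['R']);t=np.array(c['t'])
ValueError: time passes only in moves, steps and waits
```

```bash
python3 - <<'E'
s=open('h.py').read()
s=s.replace("arm.calibration(n)","CAL[n]").replace("def ray","CAL={n:arm.calibration(n) for n in('scene','top')}\ndef ray",1)
open('h.py','w').write(s)
E
python3 -c "
from h import *
for f in('top0','t2'):torches(cv2.imread(f'pics/{f}.png'))
to(.4363,-.153,.13,6.7)"
```

```text
px [257. 145.] mid [ 0.5924 -0.1436] yaw 12.1 LxW mm [148.]
px [303. 146.] mid [ 0.5978 -0.3087] yaw -6.7 LxW mm [148.]
px [259. 187.] mid [ 0.4363 -0.1539] yaw 6.7 LxW mm [145.]
px [298. 188.] mid [ 0.4384 -0.307 ] yaw 26.8 LxW mm [144.]
px [255. 138.] mid [ 0.6215 -0.1381] yaw 13.9 LxW mm [88.]
px [303. 145.] mid [ 0.5981 -0.3085] yaw -6.9 LxW mm [148.]
px [260. 189.] mid [ 0.482  -0.1559] yaw 178.9 LxW mm [175.]
px [298. 188.] mid [ 0.4384 -0.3071] yaw 26.9 LxW mm [143.]
dp [-0.0981  0.0975  0.158 ] ang [ 0.001  -0.0002 -0.0187] dist 0.126
```

Emit:
{"op": "send_rows", "data": {"increments": [{"dp": [-0.03, 0.03, 0.03], "angular": [0, 0, -0.008], "hand": -0.2}, {"dp": [-0.07, 0.07, 0.07], "angular": [0, 0, -0.019], "hand": -0.2}, {"dp": [-0.098, 0.098, 0.12], "angular": [0, 0, -0.019], "hand": -0.2}, {"dp": [-0.098, 0.098, 0.158], "angular": [0, 0, -0.019], "hand": -0.2}, {"dp": [-0.098, 0.098, 0.158], "angular": [0, 0, -0.019], "hand": -0.2}]}}

```text
clock: 9.75
ee_pos: [0.4342, -0.1478, 0.1266]
tcp_rot: [[0.993, 0.122, -0.006], [0.122, -0.993, 0.003], [-0.005, -0.004, -1.0]]
ft_force: [0.7, 0.7, -0.6]
gripper_width: 0.605
grip_force: 0.0
```

```bash
python3 -c "
from h import *
where();to(.4363,-.1535,.078,6.7)
cv2.imwrite('pics/s3.png',arm.snapshot('scene')[60:270,120:340]);
im=cv2.imread('pics/s3.png');cv2.imwrite('pics/s3.png',cv2.resize(im,None,fx=2.8,fy=2.8))"
```

```text
t 9.75 tcp [ 0.4342 -0.1478  0.1266] rack -0.1604 -0.3119 F [ 0.7  0.7 -0.6] w 0.605 g 0.0
dp [0.0028 0.0102 0.0809] ang [-0.0011  0.0017  0.0017] dist 0.049
```

View pics/s3.png

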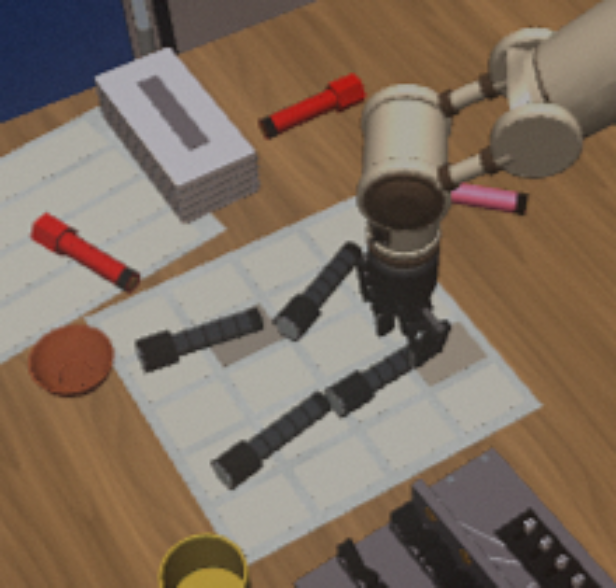

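The fingers straddle torch C's barrel near (410,340). Descend and grip.

Emit:
{"op": "send_rows", "data": {"increments": [{"dp": [0.003, 0.009, 0.02], "angular": [0, 0, 0], "hand": -0.2}, {"dp": [0.003, 0.009, 0.045], "angular": [0, 0, 0], "hand": -0.2}, {"dp": [0.003, 0.009, 0.065], "angular": [0, 0, 0], "hand": -0.2}, {"dp": [0.003, 0.009, 0.081], "angular": [0, 0, 0], "hand": -0.2}, {"dp": [0.003, 0.009, 0.081], "angular": [0, 0, 0], "hand": -0.2}]}}

```text
clock: 10.3
ee_pos: [0.4389, -0.1541, 0.0803]
tcp_rot: [[0.992, 0.124, -0.001], [0.124, -0.992, -0.001], [-0.001, 0.0, -1.0]]
ft_force: [-0.1, -0.2, -0.3]
gripper_width: 0.597
grip_force: 0.0
```

Emit:
{"op": "send_rows", "data": {"increments": [{"dp": [0, 0, 0], "angular": [0, 0, 0], "hand": 1}, {"dp": [0, 0, 0], "angular": [0, 0, 0], "hand": 1}, {"dp": [0, 0, 0], "angular": [0, 0, 0], "hand": 1}, {"dp": [0, 0, 0], "angular": [0, 0, 0], "hand": 1}, {"dp": [0, 0, 0], "angular": [0, 0, 0], "hand": 1}], "force": 50}}

```text
clock: 10.8
ee_pos: [0.4398, -0.155, 0.0818]
tcp_rot: [[0.992, 0.123, 0.002], [0.123, -0.992, -0.002], [0.001, 0.003, -1.0]]
ft_force: [-0.2, 2.2, 5.6]
gripper_width: 0.307
grip_force: 49.3
```

Emit:
{"op": "send_rows", "data": {"increments": [{"dp": [0, 0, -0.01], "angular": [0, 0, 0], "hand": 1}, {"dp": [0, 0, -0.04], "angular": [0, 0, 0], "hand": 1}, {"dp": [0, 0, -0.08], "angular": [0, 0, 0], "hand": 1}, {"dp": [0, 0, -0.13], "angular": [0, 0, 0], "hand": 1}, {"dp": [0, 0, -0.18], "angular": [0, 0, 0], "hand": 1}]}}

```text
clock: 11.3
ee_pos: [0.4385, -0.1542, 0.1896]
tcp_rot: [[0.992, 0.123, -0.001], [0.123, -0.992, -0.001], [-0.001, 0.001, -1.0]]
ft_force: [0.4, 0.4, -2.6]
gripper_width: 0.305
grip_force: 49.5
```

```bash
python3 -c "
from h import *
where();to(*rk(.014,-.120),.18,3.65)"
```

```text
t 11.3 tcp [ 0.4385 -0.1542  0.1896] rack -0.1564 -0.3186 F [ 0.4  0.4 -2.6] w 0.305 g 49.5
dp [ 0.3032 -0.3136  0.0154] ang [0.0003 0.0003 0.0189] dist 0.262
```

Emit:
{"op": "send_rows", "data": {"increments": [{"dp": [0.04, -0.042, 0], "angular": [0, 0, 0.005], "hand": 1}, {"dp": [0.09, -0.093, 0], "angular": [0, 0, 0.01], "hand": 1}, {"dp": [0.14, -0.145, 0], "angular": [0, 0, 0.015], "hand": 1}, {"dp": [0.19, -0.197, 0], "angular": [0, 0, 0.019], "hand": 1}, {"dp": [0.24, -0.248, 0], "angular": [0, 0, 0.019], "hand": 1}]}}

```text
clock: 11.8
ee_pos: [0.5642, 0.0124, 0.1884]
tcp_rot: [[0.998, 0.063, -0.0], [0.063, -0.998, -0.002], [-0.001, 0.002, -1.0]]
ft_force: [-0.8, -0.6, -1.6]
gripper_width: 0.305
grip_force: 49.7
```

Emit:
{"op": "send_rows", "data": {"increments": [{"dp": [0.035, -0.037, 0.005], "angular": [0, 0, 0], "hand": 1}, {"dp": [0.055, -0.06, 0.01], "angular": [0, 0, 0], "hand": 1}, {"dp": [0.063, -0.066, 0.015], "angular": [0, 0, 0], "hand": 1}, {"dp": [0.063, -0.066, 0.015], "angular": [0, 0, 0], "hand": 1}, {"dp": [0.063, -0.066, 0.015], "angular": [0, 0, 0], "hand": 1}]}}

```text
clock: 12.3
ee_pos: [0.5984, 0.0519, 0.1793]
tcp_rot: [[0.998, 0.063, -0.001], [0.063, -0.998, -0.002], [-0.001, 0.002, -1.0]]
ft_force: [-0.5, 0.2, -1.8]
gripper_width: 0.305
grip_force: 49.6
```

```bash
python3 -c "
from h import *
where();to(*rk(.014,-.120),.118,3.65)
im=arm.snapshot('scene');cv2.imwrite('pics/s4.png',cv2.resize(im[150:330,180:400],None,fx=3,fy=3,interpolation=cv2.INTER_CUBIC))"
```

```text
t 12.3 tcp [0.5984 0.0519 0.1793] rack 0.0162 -0.1231 F [-0.5  0.2 -1.8] w 0.305 g 49.6
dp [-0.0036 -0.0054  0.1022] ang [ 0.0007  0.0003 -0.0003] dist 0.061
```

View pics/s4.png

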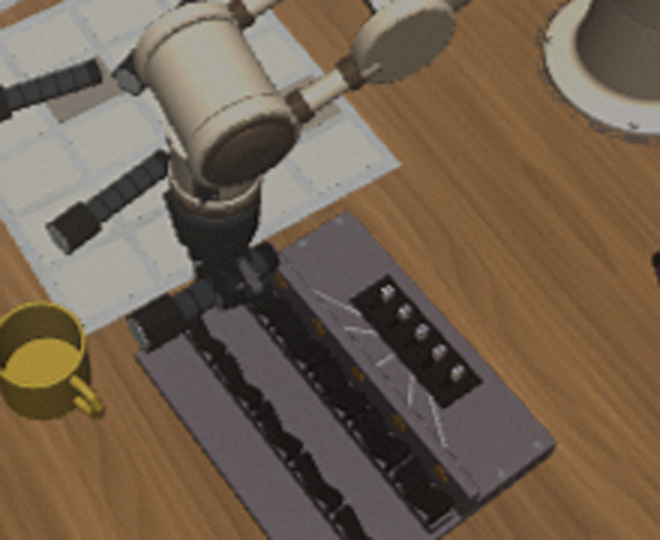

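The torch (head at (160,320)) is held level over cradle 5. Lower it, then push it gently to the contact.

Emit:
{"op": "send_rows", "data": {"increments": [{"dp": [-0.003, -0.005, 0.02], "angular": [0, 0, 0], "hand": 1}, {"dp": [-0.003, -0.005, 0.045], "angular": [0, 0, 0], "hand": 1}, {"dp": [-0.003, -0.005, 0.07], "angular": [0, 0, 0], "hand": 1}, {"dp": [-0.003, -0.005, 0.09], "angular": [0, 0, 0], "hand": 1}, {"dp": [-0.003, -0.005, 0.102], "angular": [0, 0, 0], "hand": 1}]}}

```text
clock: 12.85
ee_pos: [0.5958, 0.0554, 0.1163]
tcp_rot: [[0.998, 0.064, -0.003], [0.064, -0.998, -0.002], [-0.004, 0.002, -1.0]]
ft_force: [-5.8, -1.6, 8.2]
gripper_width: 0.307
grip_force: 53.7
```

Emit:
{"op": "send_rows", "data": {"increments": [{"dp": [0, 0, 0], "angular": [0, 0, 0], "hand": 1}, {"dp": [-0.004, 0, 0], "angular": [0, 0, 0], "hand": 1}, {"dp": [-0.008, 0, 0], "angular": [0, 0, 0], "hand": 1}, {"dp": [-0.012, 0, 0], "angular": [0, 0, 0], "hand": 1}, {"dp": [-0.014, 0, 0], "angular": [0, 0, 0], "hand": 1}]}}

```text
clock: 13.35
ee_pos: [0.5888, 0.055, 0.119]
tcp_rot: [[0.998, 0.064, 0.002], [0.064, -0.998, -0.002], [0.002, 0.002, -1.0]]
ft_force: [-0.0, 0.6, -3.3]
gripper_width: 0.309
grip_force: 49.6
```

```bash
python3 -c "
from h import *
where()"
```

```text
t 13.35 tcp [0.5888 0.055  0.119 ] rack 0.0069 -0.1194 F [-0.   0.6 -3.3] w 0.309 g 49.6
```

Emit:
{"op": "send_rows", "data": {"increments": [{"dp": [-0.002, 0, 0], "angular": [0, 0, 0], "hand": 1}, {"dp": [-0.005, 0, 0], "angular": [0, 0, 0], "hand": 1}, {"dp": [-0.007, 0, 0], "angular": [0, 0, 0], "hand": 1}, {"dp": [-0.01, 0, 0], "angular": [0, 0, 0], "hand": 1}, {"dp": [-0.01, 0, 0], "angular": [0, 0, 0], "hand": 1}]}}

```text
clock: 13.85
ee_pos: [0.5856, 0.0545, 0.1201]
tcp_rot: [[0.998, 0.063, 0.009], [0.063, -0.998, -0.002], [0.009, 0.002, -1.0]]
ft_force: [8.4, 1.6, -5.6]
gripper_width: 0.306
grip_force: 49.4
```

Emit:
{"op": "send_rows", "data": {"increments": [{"dp": [0.002, 0, 0.003], "angular": [0, 0, 0], "hand": 1}, {"dp": [0.002, 0, 0.006], "angular": [0, 0, 0], "hand": 1}, {"dp": [0.002, 0, 0.009], "angular": [0, 0, 0], "hand": 1}, {"dp": [0.002, 0, 0.011], "angular": [0, 0, 0], "hand": 1}, {"dp": [0.002, 0, 0.011], "angular": [0, 0, 0], "hand": 1}]}}

```text
clock: 14.35
ee_pos: [0.5857, 0.0542, 0.115]
tcp_rot: [[0.998, 0.063, 0.004], [0.063, -0.998, -0.003], [0.004, 0.003, -1.0]]
ft_force: [1.1, -0.4, 14.2]
gripper_width: 0.31
grip_force: 51.6
```

Seated (14 N upward). Release and lift.

Emit:
{"op": "send_rows", "data": {"increments": [{"dp": [0, 0, 0], "angular": [0, 0, 0], "hand": 0.2}, {"dp": [0, 0, 0], "angular": [0, 0, 0], "hand": 0}, {"dp": [0, 0, 0], "angular": [0, 0, 0], "hand": 0}, {"dp": [0, 0, 0], "angular": [0, 0, 0], "hand": 0}, {"dp": [0, 0, -0.01], "angular": [0, 0, 0], "hand": 0}]}}

```text
clock: 14.85
ee_pos: [0.5829, 0.0547, 0.1168]
tcp_rot: [[0.998, 0.064, -0.003], [0.064, -0.998, -0.001], [-0.003, 0.001, -1.0]]
ft_force: [-0.5, -0.0, 0.5]
gripper_width: 0.503
grip_force: 0.0
```

Emit:
{"op": "send_rows", "data": {"increments": [{"dp": [0, 0, -0.03], "angular": [0, 0, 0], "hand": 0}, {"dp": [0, 0, -0.07], "angular": [0, 0, 0], "hand": 0}, {"dp": [0, 0, -0.12], "angular": [0, 0, 0], "hand": 0}, {"dp": [0, 0, -0.18], "angular": [0, 0, 0], "hand": 0}, {"dp": [-0.06, -0.05, -0.2], "angular": [0, 0, 0], "hand": 0}]}}

```text
clock: 15.35
ee_pos: [0.5505, 0.0803, 0.2435]
tcp_rot: [[0.998, 0.06, 0.012], [0.06, -0.998, -0.004], [0.012, 0.004, -1.0]]
ft_force: [0.3, 1.7, 0.8]
gripper_width: 0.498
grip_force: 0.0
```

Emit:
{"op": "send_rows", "data": {"increments": [{"dp": [-0.08, -0.02, 0], "angular": [0, 0, 0], "hand": -0.2}, {"dp": [-0.15, -0.05, 0], "angular": [0, 0, 0], "hand": -0.2}, {"dp": [-0.23, -0.08, 0], "angular": [0, 0, 0], "hand": -0.2}, {"dp": [-0.3, -0.1, 0], "angular": [0, 0, 0], "hand": -0.2}, {"dp": [-0.3, -0.1, 0], "angular": [0, 0, 0], "hand": -0.2}]}}

```text
clock: 15.85
ee_pos: [0.3573, 0.132, 0.2361]
tcp_rot: [[0.998, 0.066, -0.004], [0.066, -0.998, -0.001], [-0.004, 0.001, -1.0]]
ft_force: [-0.1, 0.2, 0.3]
gripper_width: 0.604
grip_force: 0.0
```

```bash
python3 -c "
from h import *
where();im={n:arm.snapshot(n) for n in('scene','top')};torches(im['top']);knobs(im)
a=cv2.resize(im['scene'][150:330,130:400],None,fx=2.9,fy=2.9,interpolation=cv2.INTER_CUBIC);cv2.imwrite('pics/s5.png',a)"
```

```text
t 15.85 tcp [0.3573 0.132  0.2361] rack -0.2193 -0.0278 F [-0.1  0.2  0.3] w 0.604 g 0.0
px [257. 145.] mid [ 0.5925 -0.1434] yaw 12.2 LxW mm [147.]
px [303. 145.] mid [ 0.5981 -0.3087] yaw -6.8 LxW mm [148.]
px [298. 188.] mid [ 0.4384 -0.3069] yaw 26.6 LxW mm [144.]
scene [0.0015 0.0016 0.0009 0.0015 0.0017]
top [-0.004  -0.0031 -0.0035 -0.0013 -0.0002]
```

View pics/s5.png

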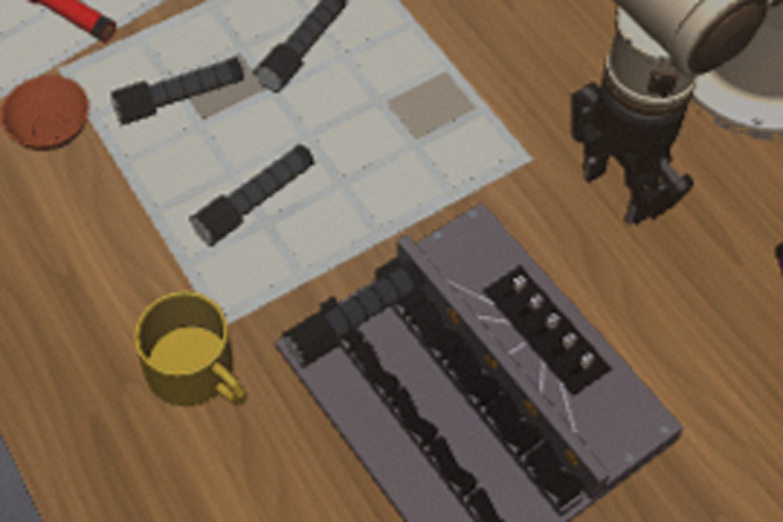

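Torch C lies home in cradle 5: its tail is at the wall near (400,280) and its head at (310,335). The other three torches haven't moved. Next, torch A to cradle 4.

```bash
python3 -c "
from h import *
p,R=to(.5925,-.1434,.14,12.2);print('then');p,R=to(.5925,-.1434,.2,12.2,p,R);to(*rk(.014,-.06),.18,3.65,p,R)"
```

```text
dp [0.3532 0.481  0.1653] ang [ 0.0007 -0.0007 -0.0473] dist 0.372
then
dp [ 0.   0.  -0.1] ang [0. 0. 0.] dist 0.06
dp [ 0.0903 -0.4206  0.0333] ang [0.     0.     0.0475] dist 0.259
```

Emit:
{"op": "send_rows", "data": {"increments": [{"dp": [0.04, 0.055, 0], "angular": [0, 0, -0.01], "hand": -0.2}, {"dp": [0.088, 0.12, 0], "angular": [0, 0, -0.02], "hand": -0.2}, {"dp": [0.135, 0.185, 0], "angular": [0, 0, -0.03], "hand": -0.2}, {"dp": [0.18, 0.25, 0], "angular": [0, 0, -0.04], "hand": -0.2}, {"dp": [0.23, 0.313, 0], "angular": [0, 0, -0.0473], "hand": -0.2}]}}

```text
clock: 16.45
ee_pos: [0.5146, -0.0507, 0.2382]
tcp_rot: [[0.978, 0.21, 0.002], [0.21, -0.978, -0.002], [0.001, 0.002, -1.0]]
ft_force: [0.5, 0.6, 0.9]
gripper_width: 0.601
grip_force: 0.0
```

Emit:
{"op": "send_rows", "data": {"increments": [{"dp": [0.035, 0.05, 0.03], "angular": [0, 0, 0], "hand": -0.2}, {"dp": [0.08, 0.11, 0.07], "angular": [0, 0, 0], "hand": -0.2}, {"dp": [0.12, 0.16, 0.11], "angular": [0, 0, 0], "hand": -0.2}, {"dp": [0.13, 0.168, 0.15], "angular": [0, 0, 0], "hand": -0.2}, {"dp": [0.13, 0.168, 0.165], "angular": [0, 0, 0], "hand": -0.2}]}}

```text
clock: 16.95
ee_pos: [0.6101, -0.1317, 0.1357]
tcp_rot: [[0.978, 0.209, -0.003], [0.209, -0.978, -0.0], [-0.003, -0.0, -1.0]]
ft_force: [-1.1, 0.4, -0.3]
gripper_width: 0.598
grip_force: 0.0
```

```bash
python3 -c "
from h import *
where();to(.5925,-.1434,.078,12.2)"
```

```text
t 16.95 tcp [ 0.6101 -0.1317  0.1357] rack 0.0163 -0.3071 F [-1.1  0.4 -0.3] w 0.598 g 0.0
dp [-0.0325  0.013   0.0963] ang [-0.0001  0.001  -0.0009] dist 0.061
```

Emit:
{"op": "send_rows", "data": {"increments": [{"dp": [-0.02, 0.013, 0], "angular": [0, 0, 0], "hand": -0.2}, {"dp": [-0.0325, 0.013, 0.02], "angular": [0, 0, 0], "hand": -0.2}, {"dp": [-0.0325, 0.013, 0.05], "angular": [0, 0, 0], "hand": -0.2}, {"dp": [-0.0325, 0.013, 0.08], "angular": [0, 0, 0], "hand": -0.2}, {"dp": [-0.0325, 0.013, 0.096], "angular": [0, 0, 0], "hand": -0.2}]}}

```text
clock: 17.45
ee_pos: [0.5913, -0.1416, 0.0812]
tcp_rot: [[0.978, 0.211, -0.0], [0.211, -0.978, -0.002], [-0.0, 0.002, -1.0]]
ft_force: [-0.6, 0.5, 0.3]
gripper_width: 0.597
grip_force: 0.0
```

Emit:
{"op": "send_rows", "data": {"increments": [{"dp": [0, 0, 0], "angular": [0, 0, 0], "hand": -0.2}, {"dp": [0, 0, 0], "angular": [0, 0, 0], "hand": 1}, {"dp": [0, 0, 0], "angular": [0, 0, 0], "hand": 1}, {"dp": [0, 0, 0], "angular": [0, 0, 0], "hand": 1}, {"dp": [0, 0, 0], "angular": [0, 0, 0], "hand": 1}], "force": 50}}

```text
clock: 17.95
ee_pos: [0.5933, -0.1423, 0.0833]
tcp_rot: [[0.978, 0.211, 0.003], [0.211, -0.978, -0.003], [0.002, 0.004, -1.0]]
ft_force: [-1.3, 0.5, 6.4]
gripper_width: 0.308
grip_force: 49.4
```

Emit:
{"op": "send_rows", "data": {"increments": [{"dp": [0, 0, 0], "angular": [0, 0, 0], "hand": 1}, {"dp": [0, 0, -0.03], "angular": [0, 0, 0], "hand": 1}, {"dp": [0, 0, -0.08], "angular": [0, 0, 0], "hand": 1}, {"dp": [0, 0, -0.13], "angular": [0, 0, 0], "hand": 1}, {"dp": [0, 0, -0.18], "angular": [0, 0, 0], "hand": 1}]}}

```text
clock: 18.45
ee_pos: [0.5919, -0.1414, 0.1903]
tcp_rot: [[0.978, 0.211, -0.0], [0.211, -0.978, -0.001], [-0.001, 0.001, -1.0]]
ft_force: [0.2, 0.1, -2.8]
gripper_width: 0.31
grip_force: 49.5
```

```bash
python3 -c "
from h import *
where();to(*rk(.014,-.06),.18,3.65)"
```

```text
t 18.45 tcp [ 0.5919 -0.1414  0.1903] rack -0.0025 -0.3156 F [ 0.2  0.1 -2.8] w 0.31 g 49.5
dp [ 0.0903 -0.4172  0.0166] ang [0.0004 0.0002 0.0473] dist 0.256
```

Emit:
{"op": "send_rows", "data": {"increments": [{"dp": [0.015, -0.07, 0], "angular": [0, 0, 0.012], "hand": 1}, {"dp": [0.032, -0.15, 0], "angular": [0, 0, 0.024], "hand": 1}, {"dp": [0.05, -0.23, 0], "angular": [0, 0, 0.036], "hand": 1}, {"dp": [0.067, -0.31, 0], "angular": [0, 0, 0.0475], "hand": 1}, {"dp": [0.084, -0.387, 0], "angular": [0, 0, 0.0475], "hand": 1}]}}

```text
clock: 18.95
ee_pos: [0.592, 0.098, 0.189]
tcp_rot: [[0.998, 0.062, -0.0], [0.062, -0.998, -0.002], [-0.0, 0.002, -1.0]]
ft_force: [0.7, -0.2, -2.0]
gripper_width: 0.304
grip_force: 49.6
```

```bash
python3 -c "
from h import *
where();to(*rk(.014,-.06),.15,3.65)"
```

```text
t 18.95 tcp [0.592 0.098 0.189] rack 0.0128 -0.0767 F [ 0.7 -0.2 -2. ] w 0.304 g 49.6
dp [ 0.0019 -0.0279  0.0649] ang [ 0.0005  0.     -0.0005] dist 0.042
```

Emit:
{"op": "send_rows", "data": {"increments": [{"dp": [0.002, -0.025, 0.01], "angular": [0, 0, 0], "hand": 1}, {"dp": [0.002, -0.025, 0.03], "angular": [0, 0, 0], "hand": 1}, {"dp": [0.002, -0.025, 0.05], "angular": [0, 0, 0], "hand": 1}, {"dp": [0.002, -0.025, 0.065], "angular": [0, 0, 0], "hand": 1}, {"dp": [0.002, -0.025, 0.065], "angular": [0, 0, 0], "hand": 1}]}}

```text
clock: 19.45
ee_pos: [0.5917, 0.1094, 0.1476]
tcp_rot: [[0.998, 0.061, -0.004], [0.061, -0.998, -0.002], [-0.004, 0.002, -1.0]]
ft_force: [-0.1, 0.2, -2.2]
gripper_width: 0.307
grip_force: 49.8
```

```bash
python3 -c "
from h import *
where();to(*rk(.014,-.06),.121,3.65)"
```

```text
t 19.45 tcp [0.5917 0.1094 0.1476] rack 0.0132 -0.0653 F [-0.1  0.2 -2.2] w 0.307 g 49.8
dp [ 0.0014 -0.0089  0.0444] ang [ 0.0005  0.0013 -0.0009] dist 0.027
```

Emit:
{"op": "send_rows", "data": {"increments": [{"dp": [0.001, -0.009, 0.01], "angular": [0, 0, 0], "hand": 1}, {"dp": [0.001, -0.009, 0.025], "angular": [0, 0, 0], "hand": 1}, {"dp": [0.001, -0.009, 0.038], "angular": [0, 0, 0], "hand": 1}, {"dp": [0.001, -0.009, 0.044], "angular": [0, 0, 0], "hand": 1}, {"dp": [0.001, -0.009, 0.044], "angular": [0, 0, 0], "hand": 1}]}}

```text
clock: 19.95
ee_pos: [0.5927, 0.1163, 0.1228]
tcp_rot: [[0.998, 0.063, -0.001], [0.063, -0.998, -0.002], [-0.001, 0.002, -1.0]]
ft_force: [-0.0, 0.4, -1.3]
gripper_width: 0.306
grip_force: 49.8
```

Emit:
{"op": "send_rows", "data": {"increments": [{"dp": [-0.005, 0, 0], "angular": [0, 0, 0], "hand": 1}, {"dp": [-0.01, 0, 0], "angular": [0, 0, 0], "hand": 1}, {"dp": [-0.014, 0, 0], "angular": [0, 0, 0], "hand": 1}, {"dp": [-0.018, 0, 0], "angular": [0, 0, 0], "hand": 1}, {"dp": [-0.02, 0, 0], "angular": [0, 0, 0], "hand": 1}]}}

```text
clock: 20.45
ee_pos: [0.581, 0.1156, 0.124]
tcp_rot: [[0.998, 0.063, 0.001], [0.063, -0.998, -0.002], [0.0, 0.002, -1.0]]
ft_force: [-0.3, -0.4, -2.1]
gripper_width: 0.302
grip_force: 49.8
```

```bash
python3 -c "
from h import *
where()"
```

```text
t 20.45 tcp [0.581  0.1156 0.124 ] rack 0.0029 -0.0584 F [-0.3 -0.4 -2.1] w 0.302 g 49.8
```

Emit:
{"op": "send_rows", "data": {"increments": [{"dp": [-0.003, 0.002, 0], "angular": [0, 0, 0], "hand": 1}, {"dp": [-0.006, 0.002, 0], "angular": [0, 0, 0], "hand": 1}, {"dp": [-0.009, 0.002, 0], "angular": [0, 0, 0], "hand": 1}, {"dp": [-0.011, 0.002, 0], "angular": [0, 0, 0], "hand": 1}, {"dp": [-0.011, 0.002, 0], "angular": [0, 0, 0], "hand": 1}]}}

```text
clock: 20.95
ee_pos: [0.5788, 0.1141, 0.1259]
tcp_rot: [[0.998, 0.062, 0.013], [0.062, -0.998, -0.001], [0.013, 0.001, -1.0]]
ft_force: [12.1, 2.1, -6.4]
gripper_width: 0.303
grip_force: 49.5
```

Contact at 12 N. Lower to seat.

Emit:
{"op": "send_rows", "data": {"increments": [{"dp": [0.004, 0, 0.003], "angular": [0, 0, 0], "hand": 1}, {"dp": [0.004, 0, 0.007], "angular": [0, 0, 0], "hand": 1}, {"dp": [0.004, 0, 0.011], "angular": [0, 0, 0], "hand": 1}, {"dp": [0.004, 0, 0.014], "angular": [0, 0, 0], "hand": 1}, {"dp": [0.004, 0, 0.014], "angular": [0, 0, 0], "hand": 1}]}}

```text
clock: 21.45
ee_pos: [0.579, 0.1136, 0.1171]
tcp_rot: [[0.998, 0.063, 0.005], [0.063, -0.998, -0.003], [0.005, 0.003, -1.0]]
ft_force: [5.3, -0.4, 3.9]
gripper_width: 0.308
grip_force: 50.4
```

Emit:
{"op": "send_rows", "data": {"increments": [{"dp": [0, 0, 0.002], "angular": [0, 0, 0], "hand": 1}, {"dp": [0, 0, 0.003], "angular": [0, 0, 0], "hand": 1}, {"dp": [0, 0, 0.003], "angular": [0, 0, 0], "hand": 1}, {"dp": [0, 0, 0.003], "angular": [0, 0, 0], "hand": 0.2}, {"dp": [0, 0, 0.003], "angular": [0, 0, 0], "hand": 0}]}}

```text
clock: 21.95
ee_pos: [0.5763, 0.1141, 0.1131]
tcp_rot: [[0.998, 0.063, -0.002], [0.063, -0.998, -0.002], [-0.002, 0.002, -1.0]]
ft_force: [0.2, 0.4, -0.5]
gripper_width: 0.501
grip_force: 0.0
```

Emit:
{"op": "send_rows", "data": {"increments": [{"dp": [0, 0, 0], "angular": [0, 0, 0], "hand": 0}, {"dp": [0, 0, -0.01], "angular": [0, 0, 0], "hand": 0}, {"dp": [0, 0, -0.05], "angular": [0, 0, 0], "hand": 0}, {"dp": [0, 0, -0.11], "angular": [0, 0, 0], "hand": 0}, {"dp": [0, 0, -0.17], "angular": [0, 0, 0], "hand": 0}]}}

```text
clock: 22.45
ee_pos: [0.5764, 0.1143, 0.2162]
tcp_rot: [[0.998, 0.063, -0.002], [0.063, -0.998, -0.002], [-0.002, 0.002, -1.0]]
ft_force: [0.4, 0.3, 0.2]
gripper_width: 0.503
grip_force: 0.0
```

Emit:
{"op": "send_rows", "data": {"increments": [{"dp": [-0.07, 0, -0.03], "angular": [0, 0, 0], "hand": -0.2}, {"dp": [-0.14, 0, -0.03], "angular": [0, 0, 0], "hand": -0.2}, {"dp": [-0.22, 0.02, -0.03], "angular": [0, 0, 0], "hand": -0.2}, {"dp": [-0.3, 0.06, -0.03], "angular": [0, 0, 0], "hand": -0.2}, {"dp": [-0.3, 0.06, -0.03], "angular": [0, 0, 0], "hand": -0.2}]}}

```text
clock: 22.95
ee_pos: [0.3942, 0.0665, 0.2314]
tcp_rot: [[0.998, 0.062, -0.005], [0.062, -0.998, -0.002], [-0.005, 0.002, -1.0]]
ft_force: [0.5, 0.3, -0.1]
gripper_width: 0.599
grip_force: 0.0
```

```bash
python3 -c "
from h import *
where();im={n:arm.snapshot(n) for n in('scene','top')};torches(im['top']);knobs(im)
a=cv2.resize(im['scene'][150:330,130:400],None,fx=2.9,fy=2.9,interpolation=cv2.INTER_CUBIC);cv2.imwrite('pics/s6.png',a)
to(.4384,-.307,.14,26.7)"
```

```text
t 22.95 tcp [0.3942 0.0665 0.2314] rack -0.1866 -0.0955 F [ 0.5  0.3 -0.1] w 0.599 g 0.0
px [303. 145.] mid [ 0.5981 -0.3086] yaw -7.0 LxW mm [148.]
px [298. 188.] mid [ 0.4384 -0.307 ] yaw 26.7 LxW mm [144.]
scene [0.0016 0.0015 0.0009 0.0015 0.0016]
top [0.0052 0.008  0.0071 0.0059 0.0046]
dp [0.0269 0.6256 0.1576] ang [ 0.0007 -0.0003 -0.1287] dist 0.387
```

View pics/s6.png

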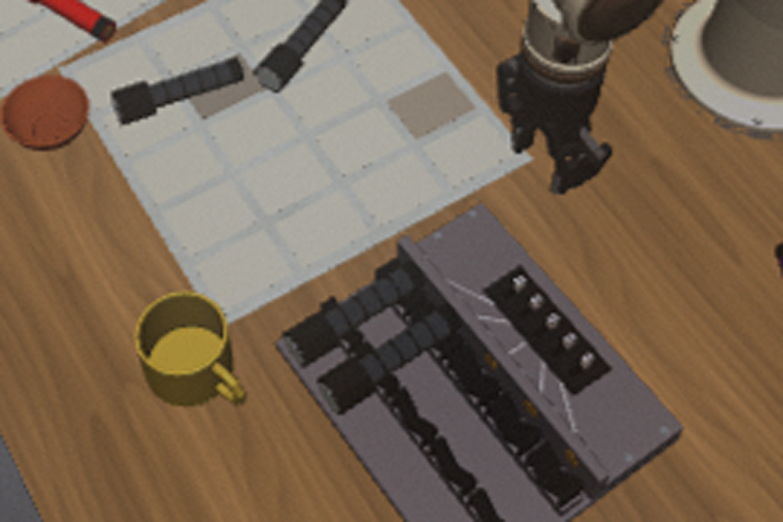

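Torches C and A lie home in cradles 5 and 4, with heads at (310,335) and (345,385). The top-view knob readings are occluded by the arm; the scene view says all are off. Next, torch D.

Emit:
{"op": "send_rows", "data": {"increments": [{"dp": [0, 0.07, 0], "angular": [0, 0, -0.03], "hand": -0.2}, {"dp": [0.01, 0.15, 0], "angular": [0, 0, -0.06], "hand": -0.2}, {"dp": [0.01, 0.23, 0], "angular": [0, 0, -0.09], "hand": -0.2}, {"dp": [0.02, 0.31, 0], "angular": [0, 0, -0.12], "hand": -0.2}, {"dp": [0.02, 0.39, 0], "angular": [0, 0, -0.129], "hand": -0.2}]}}

```text
clock: 23.55
ee_pos: [0.4283, -0.1685, 0.2348]
tcp_rot: [[0.891, 0.454, 0.003], [0.454, -0.891, -0.003], [0.001, 0.004, -1.0]]
ft_force: [0.7, -0.8, -0.1]
gripper_width: 0.597
grip_force: 0.0
```

```bash
python3 -c "
from h import *
where();to(.4384,-.307,.13,26.7)"
```

```text
t 23.55 tcp [ 0.4283 -0.1685  0.2348] rack -0.1675 -0.3322 F [ 0.7 -0.8 -0.1] w 0.597 g 0.0
dp [-0.09    0.2128  0.1754] ang [ 0.0011 -0.0004  0.0016] dist 0.174
```

Emit:
{"op": "send_rows", "data": {"increments": [{"dp": [-0.03, 0.07, 0.02], "angular": [0, 0, 0], "hand": -0.2}, {"dp": [-0.06, 0.14, 0.06], "angular": [0, 0, 0], "hand": -0.2}, {"dp": [-0.088, 0.21, 0.11], "angular": [0, 0, 0], "hand": -0.2}, {"dp": [-0.088, 0.21, 0.16], "angular": [0, 0, 0], "hand": -0.2}, {"dp": [-0.088, 0.21, 0.175], "angular": [0, 0, 0], "hand": -0.2}]}}

```text
clock: 24.05
ee_pos: [0.4358, -0.3026, 0.1256]
tcp_rot: [[0.893, 0.45, -0.003], [0.45, -0.893, 0.003], [-0.002, -0.004, -1.0]]
ft_force: [-0.4, 0.5, -0.7]
gripper_width: 0.601
grip_force: 0.0
```

```bash
python3 -c "
from h import *
where();to(.4384,-.307,.078,26.7)"
```

```text
t 24.05 tcp [ 0.4358 -0.3026  0.1256] rack -0.1686 -0.4665 F [-0.4  0.5 -0.7] w 0.601 g 0.0
dp [0.0007 0.0088 0.0793] ang [-0.0012  0.0006  0.0002] dist 0.048
```

Emit:
{"op": "send_rows", "data": {"increments": [{"dp": [0.001, 0.008, 0.02], "angular": [0, 0, 0], "hand": -0.2}, {"dp": [0.001, 0.008, 0.045], "angular": [0, 0, 0], "hand": -0.2}, {"dp": [0.001, 0.008, 0.065], "angular": [0, 0, 0], "hand": -0.2}, {"dp": [0.001, 0.008, 0.079], "angular": [0, 0, 0], "hand": -0.2}, {"dp": [0.001, 0.008, 0.079], "angular": [0, 0, 0], "hand": -0.2}]}}

```text
clock: 24.55
ee_pos: [0.4385, -0.3053, 0.0807]
tcp_rot: [[0.892, 0.452, -0.001], [0.452, -0.892, 0.0], [-0.001, -0.001, -1.0]]
ft_force: [-0.2, 0.0, 0.3]
gripper_width: 0.6
grip_force: 0.0
```

Emit:
{"op": "send_rows", "data": {"increments": [{"dp": [0, 0, 0], "angular": [0, 0, 0], "hand": 1}, {"dp": [0, 0, 0], "angular": [0, 0, 0], "hand": 1}, {"dp": [0, 0, 0], "angular": [0, 0, 0], "hand": 1}, {"dp": [0, 0, 0], "angular": [0, 0, 0], "hand": 1}, {"dp": [0, 0, 0], "angular": [0, 0, 0], "hand": 1}], "force": 50}}

```text
clock: 25.05
ee_pos: [0.4395, -0.3068, 0.0828]
tcp_rot: [[0.892, 0.451, 0.002], [0.451, -0.892, -0.003], [0.0, 0.004, -1.0]]
ft_force: [-0.1, 0.8, 6.2]
gripper_width: 0.307
grip_force: 49.4
```

Emit:
{"op": "send_rows", "data": {"increments": [{"dp": [0, 0, -0.01], "angular": [0, 0, 0], "hand": 1}, {"dp": [0, 0, -0.04], "angular": [0, 0, 0], "hand": 1}, {"dp": [0, 0, -0.08], "angular": [0, 0, 0], "hand": 1}, {"dp": [0, 0, -0.13], "angular": [0, 0, 0], "hand": 1}, {"dp": [0, 0, -0.18], "angular": [0, 0, 0], "hand": 1}]}}

```text
clock: 25.55
ee_pos: [0.4382, -0.3055, 0.1902]
tcp_rot: [[0.892, 0.451, -0.001], [0.451, -0.892, -0.0], [-0.001, -0.0, -1.0]]
ft_force: [0.4, -0.8, -2.0]
gripper_width: 0.306
grip_force: 49.4
```

```bash
python3 -c "
from h import *
where();to(*rk(.014,0),.19,3.65)"
```

```text
t 25.55 tcp [ 0.4382 -0.3055  0.1902] rack -0.1664 -0.4695 F [ 0.4 -0.8 -2. ] w 0.306 g 49.4
dp [ 5.843e-01 -6.011e-01 -1.000e-04] ang [-0.      0.0004  0.1287] dist 0.503
```

Emit:
{"op": "send_rows", "data": {"increments": [{"dp": [0.05, -0.052, 0], "angular": [0, 0, 0.03], "hand": 1}, {"dp": [0.105, -0.108, 0], "angular": [0, 0, 0.06], "hand": 1}, {"dp": [0.162, -0.167, 0], "angular": [0, 0, 0.09], "hand": 1}, {"dp": [0.22, -0.226, 0], "angular": [0, 0, 0.12], "hand": 1}, {"dp": [0.278, -0.286, 0], "angular": [0, 0, 0.1287], "hand": 1}]}}

```text
clock: 26.05
ee_pos: [0.5099, -0.0758, 0.1892]
tcp_rot: [[0.998, 0.061, -0.0], [0.061, -0.998, -0.002], [-0.001, 0.002, -1.0]]
ft_force: [1.3, -1.1, -3.3]
gripper_width: 0.311
grip_force: 49.5
```

```bash
python3 -c "
from h import *
where();to(*rk(.014,0),.19,3.65)"
```

```text
t 26.05 tcp [ 0.5099 -0.0758  0.1892] rack -0.0802 -0.2449 F [ 1.3 -1.1 -3.3] w 0.311 g 49.5
dp [ 0.1557 -0.4086 -0.002 ] ang [ 0.0005  0.0002 -0.0009] dist 0.262
```

Emit:
{"op": "send_rows", "data": {"increments": [{"dp": [0.025, -0.07, 0], "angular": [0, 0, 0], "hand": 1}, {"dp": [0.055, -0.147, 0], "angular": [0, 0, 0], "hand": 1}, {"dp": [0.085, -0.225, 0], "angular": [0, 0, 0], "hand": 1}, {"dp": [0.115, -0.303, 0], "angular": [0, 0, 0], "hand": 1}, {"dp": [0.145, -0.38, 0], "angular": [0, 0, 0], "hand": 1}]}}

```text
clock: 26.55
ee_pos: [0.5822, 0.1573, 0.1886]
tcp_rot: [[0.998, 0.064, -0.001], [0.064, -0.998, -0.002], [-0.001, 0.002, -1.0]]
ft_force: [1.2, -0.5, -1.3]
gripper_width: 0.304
grip_force: 49.5
```

Emit:
{"op": "send_rows", "data": {"increments": [{"dp": [0.008, -0.022, 0.01], "angular": [0, 0, 0], "hand": 1}, {"dp": [0.008, -0.022, 0.03], "angular": [0, 0, 0], "hand": 1}, {"dp": [0.008, -0.022, 0.05], "angular": [0, 0, 0], "hand": 1}, {"dp": [0.008, -0.022, 0.065], "angular": [0, 0, 0], "hand": 1}, {"dp": [0.008, -0.022, 0.065], "angular": [0, 0, 0], "hand": 1}]}}

```text
clock: 27.05
ee_pos: [0.5849, 0.1672, 0.1476]
tcp_rot: [[0.998, 0.062, -0.004], [0.062, -0.998, -0.002], [-0.005, 0.002, -1.0]]
ft_force: [0.5, 0.0, -1.7]
gripper_width: 0.309
grip_force: 49.6
```

```bash
python3 -c "
from h import *
where();to(*rk(.014,0),.121,3.65)"
```

```text
t 27.05 tcp [0.5849 0.1672 0.1476] rack 0.0101 -0.0072 F [ 0.5  0.  -1.7] w 0.309 g 49.6
dp [ 0.0066 -0.0121  0.0442] ang [ 0.0007  0.0014 -0.0005] dist 0.028
```

Emit:
{"op": "send_rows", "data": {"increments": [{"dp": [0.006, -0.011, 0.0], "angular": [0, 0, 0], "hand": 1}, {"dp": [0.006, -0.011, 0.015], "angular": [0, 0, 0], "hand": 1}, {"dp": [0.006, -0.011, 0.033], "angular": [0, 0, 0], "hand": 1}, {"dp": [0.006, -0.011, 0.044], "angular": [0, 0, 0], "hand": 1}, {"dp": [0.006, -0.011, 0.044], "angular": [0, 0, 0], "hand": 1}]}}

```text
clock: 27.55
ee_pos: [0.5885, 0.1753, 0.1218]
tcp_rot: [[0.998, 0.064, -0.003], [0.064, -0.998, -0.002], [-0.003, 0.002, -1.0]]
ft_force: [-0.0, 1.0, -2.6]
gripper_width: 0.309
grip_force: 49.6
```

Emit:
{"op": "send_rows", "data": {"increments": [{"dp": [-0.005, 0, 0], "angular": [0, 0, 0], "hand": 1}, {"dp": [-0.01, 0, 0], "angular": [0, 0, 0], "hand": 1}, {"dp": [-0.014, 0, 0], "angular": [0, 0, 0], "hand": 1}, {"dp": [-0.018, 0, 0], "angular": [0, 0, 0], "hand": 1}, {"dp": [-0.02, 0, 0], "angular": [0, 0, 0], "hand": 1}]}}

```text
clock: 28.05
ee_pos: [0.5775, 0.1748, 0.1239]
tcp_rot: [[0.998, 0.064, 0.001], [0.064, -0.998, -0.002], [0.001, 0.002, -1.0]]
ft_force: [0.3, -0.3, -1.3]
gripper_width: 0.302
grip_force: 49.6
```

```bash
python3 -c "
from h import *
where()"
```

```text
t 28.05 tcp [0.5775 0.1748 0.1239] rack 0.0032 0.0009 F [ 0.3 -0.3 -1.3] w 0.302 g 49.6
```

Emit:
{"op": "send_rows", "data": {"increments": [{"dp": [-0.003, 0.001, 0], "angular": [0, 0, 0], "hand": 1}, {"dp": [-0.006, 0.001, 0], "angular": [0, 0, 0], "hand": 1}, {"dp": [-0.009, 0.001, 0], "angular": [0, 0, 0], "hand": 1}, {"dp": [-0.011, 0.001, 0], "angular": [0, 0, 0], "hand": 1}, {"dp": [-0.011, 0.001, 0], "angular": [0, 0, 0], "hand": 1}]}}

```text
clock: 28.55
ee_pos: [0.5743, 0.1737, 0.1253]
tcp_rot: [[0.998, 0.063, 0.01], [0.063, -0.998, -0.001], [0.01, 0.002, -1.0]]
ft_force: [9.6, 0.4, -5.1]
gripper_width: 0.304
grip_force: 49.4
```

Emit:
{"op": "send_rows", "data": {"increments": [{"dp": [0.003, 0, 0.003], "angular": [0, 0, 0], "hand": 1}, {"dp": [0.003, 0, 0.007], "angular": [0, 0, 0], "hand": 1}, {"dp": [0.003, 0, 0.011], "angular": [0, 0, 0], "hand": 1}, {"dp": [0.003, 0, 0.014], "angular": [0, 0, 0], "hand": 1}, {"dp": [0.003, 0, 0.016], "angular": [0, 0, 0], "hand": 1}]}}

```text
clock: 29.05
ee_pos: [0.5745, 0.1738, 0.1163]
tcp_rot: [[0.998, 0.064, 0.004], [0.064, -0.998, -0.002], [0.004, 0.002, -1.0]]
ft_force: [-0.0, -1.3, 14.6]
gripper_width: 0.307
grip_force: 51.4
```

Emit:
{"op": "send_rows", "data": {"increments": [{"dp": [0, 0, 0], "angular": [0, 0, 0], "hand": 1}, {"dp": [0, 0, 0], "angular": [0, 0, 0], "hand": 1}, {"dp": [0, 0, 0], "angular": [0, 0, 0], "hand": 0.2}, {"dp": [0, 0, 0], "angular": [0, 0, 0], "hand": 0}, {"dp": [0, 0, 0], "angular": [0, 0, 0], "hand": 0}]}}

```text
clock: 29.55
ee_pos: [0.5719, 0.1738, 0.1132]
tcp_rot: [[0.998, 0.064, -0.002], [0.064, -0.998, -0.002], [-0.002, 0.002, -1.0]]
ft_force: [0.0, 0.0, 0.3]
gripper_width: 0.5
grip_force: 0.0
```

Emit:
{"op": "send_rows", "data": {"increments": [{"dp": [0, 0, 0], "angular": [0, 0, 0], "hand": 0}, {"dp": [0, 0, -0.01], "angular": [0, 0, 0], "hand": 0}, {"dp": [0, 0, -0.05], "angular": [0, 0, 0], "hand": 0}, {"dp": [0, 0, -0.11], "angular": [0, 0, 0], "hand": 0}, {"dp": [0, 0, -0.17], "angular": [0, 0, 0], "hand": 0}]}}

```text
clock: 30.05
ee_pos: [0.5724, 0.1739, 0.217]
tcp_rot: [[0.998, 0.064, -0.001], [0.064, -0.998, -0.002], [-0.001, 0.002, -1.0]]
ft_force: [-0.0, -0.0, 0.2]
gripper_width: 0.499
grip_force: 0.0
```

Emit:
{"op": "send_rows", "data": {"increments": [{"dp": [-0.07, 0, -0.03], "angular": [0, 0, 0], "hand": -0.2}, {"dp": [-0.14, 0.02, -0.03], "angular": [0, 0, 0], "hand": -0.2}, {"dp": [-0.22, 0.05, -0.03], "angular": [0, 0, 0], "hand": -0.2}, {"dp": [-0.3, 0.1, -0.03], "angular": [0, 0, 0], "hand": -0.2}, {"dp": [-0.3, 0.16, -0.03], "angular": [0, 0, 0], "hand": -0.2}]}}

```text
clock: 30.55
ee_pos: [0.3948, 0.0676, 0.2327]
tcp_rot: [[0.998, 0.068, -0.003], [0.068, -0.998, -0.001], [-0.003, 0.001, -1.0]]
ft_force: [1.7, 0.7, 0.2]
gripper_width: 0.604
grip_force: 0.0
```

```bash
python3 -c "
from h import *
where();im={n:arm.snapshot(n) for n in('scene','top')};torches(im['top']);knobs(im)
a=cv2.resize(im['scene'][150:330,130:400],None,fx=2.9,fy=2.9,interpolation=cv2.INTER_CUBIC);cv2.imwrite('pics/s7.png',a)
to(.5981,-.3086,.14,-7)"
```

```text
t 30.55 tcp [0.3948 0.0676 0.2327] rack -0.1859 -0.0945 F [1.7 0.7 0.2] w 0.604 g 0.0
px [303. 145.] mid [ 0.5981 -0.3087] yaw -6.8 LxW mm [148.]
scene [0.0015 0.0015 0.001  0.0016 0.0016]
top [0.0046 0.0081 0.0071 0.006  0.0046]
dp [0.2951 0.6389 0.1601] ang [ 0.0011 -0.0005  0.0578] dist 0.433
```

View pics/s7.png

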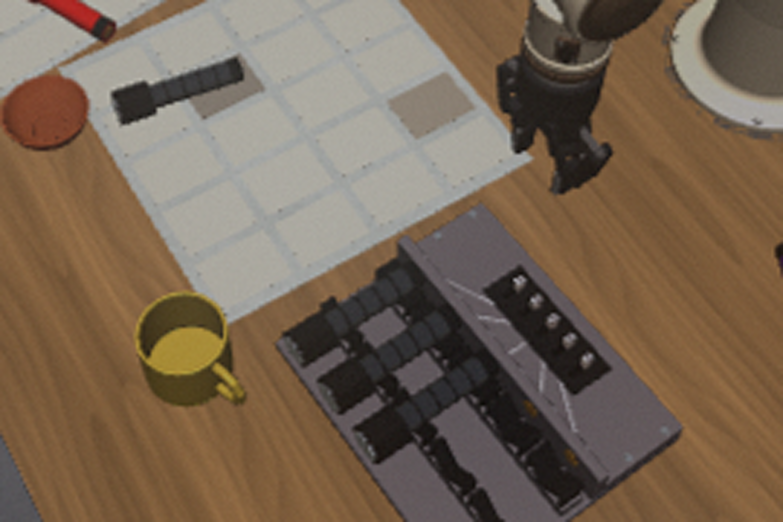

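Three torches are home in cradles 5, 4 and 3 (heads at (310,335), (345,385), (380,430)). Last is torch B at (180,85), to cradle 2.

Emit:
{"op": "send_rows", "data": {"increments": [{"dp": [0.03, 0.07, 0], "angular": [0, 0, 0.02], "hand": -0.2}, {"dp": [0.065, 0.14, 0], "angular": [0, 0, 0.04], "hand": -0.2}, {"dp": [0.1, 0.215, 0], "angular": [0, 0, 0.058], "hand": -0.2}, {"dp": [0.135, 0.29, 0], "angular": [0, 0, 0.058], "hand": -0.2}, {"dp": [0.17, 0.365, 0], "angular": [0, 0, 0.058], "hand": -0.2}]}}

```text
clock: 31.15
ee_pos: [0.5164, -0.1469, 0.2349]
tcp_rot: [[0.993, -0.118, 0.001], [-0.118, -0.993, -0.002], [0.001, 0.001, -1.0]]
ft_force: [0.8, 0.8, 1.4]
gripper_width: 0.601
grip_force: 0.0
```

```bash
python3 -c "
from h import *
where();to(.5981,-.3086,.13,-6.9)"
```

```text
t 31.15 tcp [ 0.5164 -0.1469  0.2349] rack -0.0782 -0.3162 F [0.8 0.8 1.4] w 0.601 g 0.0
dp [0.1668 0.2513 0.1754] ang [ 0.0005 -0.0004  0.0006] dist 0.209
```

Emit:
{"op": "send_rows", "data": {"increments": [{"dp": [0.042, 0.063, 0.01], "angular": [0, 0, 0], "hand": -0.2}, {"dp": [0.084, 0.126, 0.04], "angular": [0, 0, 0], "hand": -0.2}, {"dp": [0.126, 0.189, 0.08], "angular": [0, 0, 0], "hand": -0.2}, {"dp": [0.164, 0.247, 0.13], "angular": [0, 0, 0], "hand": -0.2}, {"dp": [0.164, 0.247, 0.165], "angular": [0, 0, 0], "hand": -0.2}]}}

```text
clock: 31.65
ee_pos: [0.5967, -0.3081, 0.1339]
tcp_rot: [[0.993, -0.121, 0.001], [-0.121, -0.993, -0.003], [0.002, 0.003, -1.0]]
ft_force: [-0.9, 0.5, -1.0]
gripper_width: 0.602
grip_force: 0.0
```

```bash
python3 -c "
from h import *
where();to(.5981,-.3086,.078,-6.9)"
```

```text
t 31.65 tcp [ 0.5967 -0.3081  0.1339] rack -0.0084 -0.4822 F [-0.9  0.5 -1. ] w 0.602 g 0.0
dp [0.0023 0.0003 0.0931] ang [ 0.0009 -0.0005 -0.0003] dist 0.056
```

Emit:
{"op": "send_rows", "data": {"increments": [{"dp": [0.002, 0, 0.02], "angular": [0, 0, 0], "hand": -0.2}, {"dp": [0.002, 0, 0.045], "angular": [0, 0, 0], "hand": -0.2}, {"dp": [0.002, 0, 0.07], "angular": [0, 0, 0], "hand": -0.2}, {"dp": [0.002, 0, 0.092], "angular": [0, 0, 0], "hand": -0.2}, {"dp": [0.002, 0, 0.092], "angular": [0, 0, 0], "hand": -0.2}]}}

```text
clock: 32.15
ee_pos: [0.5956, -0.3031, 0.0787]
tcp_rot: [[0.993, -0.117, -0.002], [-0.117, -0.993, 0.0], [-0.003, -0.0, -1.0]]
ft_force: [-0.9, 0.3, -1.3]
gripper_width: 0.6
grip_force: 0.0
```

Emit:
{"op": "send_rows", "data": {"increments": [{"dp": [0, 0, 0], "angular": [0, 0, 0], "hand": 1}, {"dp": [0, 0, 0], "angular": [0, 0, 0], "hand": 1}, {"dp": [0, 0, 0], "angular": [0, 0, 0], "hand": 1}, {"dp": [0, 0, 0], "angular": [0, 0, 0], "hand": 1}, {"dp": [0, 0, 0], "angular": [0, 0, 0], "hand": 1}], "force": 50}}

```text
clock: 32.65
ee_pos: [0.5973, -0.3051, 0.0821]
tcp_rot: [[0.993, -0.118, 0.002], [-0.118, -0.993, -0.003], [0.003, 0.003, -1.0]]
ft_force: [-0.8, -1.1, 6.7]
gripper_width: 0.305
grip_force: 49.6
```

Emit:
{"op": "send_rows", "data": {"increments": [{"dp": [0, 0, -0.01], "angular": [0, 0, 0], "hand": 1}, {"dp": [0, 0, -0.04], "angular": [0, 0, 0], "hand": 1}, {"dp": [0, 0, -0.08], "angular": [0, 0, 0], "hand": 1}, {"dp": [0, 0, -0.13], "angular": [0, 0, 0], "hand": 1}, {"dp": [0, 0, -0.18], "angular": [0, 0, 0], "hand": 1}]}}

```text
clock: 33.15
ee_pos: [0.5962, -0.3039, 0.1902]
tcp_rot: [[0.993, -0.118, -0.0], [-0.118, -0.993, -0.001], [-0.0, 0.001, -1.0]]
ft_force: [0.6, -0.3, -2.3]
gripper_width: 0.308
grip_force: 49.3
```

```bash
python3 -c "
from h import *
where();to(*rk(.014,.06),.19,3.65)"
```

```text
t 33.15 tcp [ 0.5962 -0.3039  0.1902] rack -0.0086 -0.478 F [ 0.6 -0.3 -2.3] w 0.308 g 49.3
dp [-1.253e-01 -8.887e-01 -6.000e-04] ang [ 0.0003  0.0001 -0.0579] dist 0.539
```

Emit:
{"op": "send_rows", "data": {"increments": [{"dp": [-0.01, -0.07, 0], "angular": [0, 0, -0.015], "hand": 1}, {"dp": [-0.02, -0.15, 0], "angular": [0, 0, -0.03], "hand": 1}, {"dp": [-0.032, -0.23, 0], "angular": [0, 0, -0.045], "hand": 1}, {"dp": [-0.043, -0.31, 0], "angular": [0, 0, -0.058], "hand": 1}, {"dp": [-0.055, -0.39, 0], "angular": [0, 0, -0.058], "hand": 1}]}}

```text
clock: 33.65
ee_pos: [0.591, -0.0661, 0.1892]
tcp_rot: [[0.998, 0.064, 0.001], [0.064, -0.998, -0.002], [0.001, 0.002, -1.0]]
ft_force: [1.0, 0.1, -2.2]
gripper_width: 0.307
grip_force: 49.5
```

```bash
python3 -c "
from h import *
where();to(*rk(.014,.06),.19,3.65)"
```

```text
t 33.65 tcp [ 0.591  -0.0661  0.1892] rack 0.0013 -0.2404 F [ 1.   0.1 -2.2] w 0.307 g 49.5
dp [ 0.0215 -0.5006 -0.0022] ang [ 0.0006 -0.0002  0.0002] dist 0.301
```

Emit:
{"op": "send_rows", "data": {"increments": [{"dp": [0.004, -0.08, 0], "angular": [0, 0, 0], "hand": 1}, {"dp": [0.008, -0.16, 0], "angular": [0, 0, 0], "hand": 1}, {"dp": [0.012, -0.24, 0], "angular": [0, 0, 0], "hand": 1}, {"dp": [0.016, -0.32, 0], "angular": [0, 0, 0], "hand": 1}, {"dp": [0.02, -0.4, 0], "angular": [0, 0, 0], "hand": 1}]}}

```text
clock: 34.15
ee_pos: [0.5876, 0.1743, 0.1889]
tcp_rot: [[0.998, 0.064, 0.001], [0.064, -0.998, -0.002], [0.001, 0.002, -1.0]]
ft_force: [1.4, -0.2, -2.2]
gripper_width: 0.311
grip_force: 49.5
```

Emit:
{"op": "send_rows", "data": {"increments": [{"dp": [0, -0.05, 0], "angular": [0, 0, 0], "hand": 1}, {"dp": [0, -0.096, 0.01], "angular": [0, 0, 0], "hand": 1}, {"dp": [0, -0.096, 0.03], "angular": [0, 0, 0], "hand": 1}, {"dp": [0, -0.096, 0.055], "angular": [0, 0, 0], "hand": 1}, {"dp": [0, -0.096, 0.065], "angular": [0, 0, 0], "hand": 1}]}}

```text
clock: 34.65
ee_pos: [0.5832, 0.2286, 0.1465]
tcp_rot: [[0.998, 0.063, -0.003], [0.063, -0.998, -0.003], [-0.004, 0.003, -1.0]]
ft_force: [-1.0, -0.1, -2.5]
gripper_width: 0.305
grip_force: 49.6
```

```bash
python3 -c "
from h import *
where();to(*rk(.014,.06),.121,3.65)"
```

```text
t 34.65 tcp [0.5832 0.2286 0.1465] rack 0.0124 0.0542 F [-1.  -0.1 -2.5] w 0.305 g 49.6
dp [ 0.0029 -0.0098  0.0425] ang [ 0.0008  0.0011 -0.0002] dist 0.026
```

Emit:
{"op": "send_rows", "data": {"increments": [{"dp": [0.003, -0.009, 0.0], "angular": [0, 0, 0], "hand": 1}, {"dp": [0.003, -0.009, 0.015], "angular": [0, 0, 0], "hand": 1}, {"dp": [0.003, -0.009, 0.033], "angular": [0, 0, 0], "hand": 1}, {"dp": [0.003, -0.009, 0.043], "angular": [0, 0, 0], "hand": 1}, {"dp": [0.003, -0.009, 0.043], "angular": [0, 0, 0], "hand": 1}]}}

```text
clock: 35.15
ee_pos: [0.585, 0.2347, 0.1213]
tcp_rot: [[0.998, 0.064, -0.002], [0.064, -0.998, -0.002], [-0.003, 0.002, -1.0]]
ft_force: [-0.1, 1.3, -2.5]
gripper_width: 0.309
grip_force: 49.6
```

Emit:
{"op": "send_rows", "data": {"increments": [{"dp": [-0.005, 0, 0], "angular": [0, 0, 0], "hand": 1}, {"dp": [-0.01, 0, 0], "angular": [0, 0, 0], "hand": 1}, {"dp": [-0.014, 0, 0], "angular": [0, 0, 0], "hand": 1}, {"dp": [-0.018, 0, 0], "angular": [0, 0, 0], "hand": 1}, {"dp": [-0.02, 0, 0], "angular": [0, 0, 0], "hand": 1}]}}

```text
clock: 35.65
ee_pos: [0.5737, 0.2344, 0.1232]
tcp_rot: [[0.998, 0.064, 0.001], [0.064, -0.998, -0.002], [0.001, 0.002, -1.0]]
ft_force: [0.4, 0.3, -1.9]
gripper_width: 0.304
grip_force: 49.6
```

```bash
python3 -c "
from h import *
where()"
```

```text
t 35.65 tcp [0.5737 0.2344 0.1232] rack 0.0032 0.0606 F [ 0.4  0.3 -1.9] w 0.304 g 49.6
```

Emit:
{"op": "send_rows", "data": {"increments": [{"dp": [-0.003, 0.001, 0], "angular": [0, 0, 0], "hand": 1}, {"dp": [-0.006, 0.001, 0], "angular": [0, 0, 0], "hand": 1}, {"dp": [-0.009, 0.001, 0], "angular": [0, 0, 0], "hand": 1}, {"dp": [-0.012, 0.001, 0], "angular": [0, 0, 0], "hand": 1}, {"dp": [-0.012, 0.001, 0], "angular": [0, 0, 0], "hand": 1}]}}

```text
clock: 36.15
ee_pos: [0.5688, 0.2333, 0.1241]
tcp_rot: [[0.998, 0.064, 0.007], [0.064, -0.998, -0.001], [0.007, 0.001, -1.0]]
ft_force: [6.9, -0.4, -4.0]
gripper_width: 0.308
grip_force: 49.3
```

Emit:
{"op": "send_rows", "data": {"increments": [{"dp": [0.001, 0, 0.003], "angular": [0, 0, 0], "hand": 1}, {"dp": [0.001, 0, 0.007], "angular": [0, 0, 0], "hand": 1}, {"dp": [0.001, 0, 0.011], "angular": [0, 0, 0], "hand": 1}, {"dp": [0.001, 0, 0.014], "angular": [0, 0, 0], "hand": 1}, {"dp": [0.001, 0, 0.016], "angular": [0, 0, 0], "hand": 1}]}}

```text
clock: 36.65
ee_pos: [0.5687, 0.2332, 0.1156]
tcp_rot: [[0.998, 0.064, 0.003], [0.064, -0.998, -0.002], [0.003, 0.002, -1.0]]
ft_force: [-0.9, -2.2, 15.2]
gripper_width: 0.305
grip_force: 51.2
```

Emit:
{"op": "send_rows", "data": {"increments": [{"dp": [0, 0, 0], "angular": [0, 0, 0], "hand": 1}, {"dp": [0, 0, 0], "angular": [0, 0, 0], "hand": 1}, {"dp": [0, 0, 0], "angular": [0, 0, 0], "hand": 0.2}, {"dp": [0, 0, 0], "angular": [0, 0, 0], "hand": 0}, {"dp": [0, 0, 0], "angular": [0, 0, 0], "hand": 0}]}}

```text
clock: 37.15
ee_pos: [0.5664, 0.2332, 0.1125]
tcp_rot: [[0.998, 0.064, -0.002], [0.064, -0.998, -0.002], [-0.002, 0.002, -1.0]]
ft_force: [0.6, -0.3, -0.2]
gripper_width: 0.5
grip_force: 0.0
```

Emit:
{"op": "send_rows", "data": {"increments": [{"dp": [0, 0, 0], "angular": [0, 0, 0], "hand": 0}, {"dp": [0, 0, -0.01], "angular": [0, 0, 0], "hand": 0}, {"dp": [0, 0, -0.05], "angular": [0, 0, 0], "hand": 0}, {"dp": [0, 0, -0.11], "angular": [0, 0, 0], "hand": 0}, {"dp": [0, 0, -0.17], "angular": [0, 0, 0], "hand": 0}]}}

```text
clock: 37.65
ee_pos: [0.5668, 0.2334, 0.2163]
tcp_rot: [[0.998, 0.064, -0.001], [0.064, -0.998, -0.002], [-0.001, 0.002, -1.0]]
ft_force: [0.1, 0.6, 0.4]
gripper_width: 0.499
grip_force: 0.0
```

Emit:
{"op": "send_rows", "data": {"increments": [{"dp": [-0.07, 0.02, -0.03], "angular": [0, 0, 0], "hand": 0.5}, {"dp": [-0.14, 0.05, -0.03], "angular": [0, 0, 0], "hand": 1}, {"dp": [-0.22, 0.1, -0.03], "angular": [0, 0, 0], "hand": 1}, {"dp": [-0.3, 0.15, -0.03], "angular": [0, 0, 0], "hand": 1}, {"dp": [-0.32, 0.2, -0.03], "angular": [0, 0, 0], "hand": 1}]}}

```text
clock: 38.15
ee_pos: [0.3805, 0.1015, 0.2331]
tcp_rot: [[0.998, 0.067, -0.001], [0.067, -0.998, -0.002], [-0.001, 0.002, -1.0]]
ft_force: [0.8, -1.8, 1.1]
gripper_width: 0.0
grip_force: 0.0
```

```bash
python3 -c "
from h import *
where();im={n:arm.snapshot(n) for n in('scene','top')};knobs(im)
a=cv2.resize(im['scene'][200:350,200:370],None,fx=3.9,fy=3.9,interpolation=cv2.INTER_CUBIC);cv2.imwrite('pics/s8.png',a)
to(*rk(-.158,.026),.16,3.65)"
```

```text
t 38.15 tcp [0.3805 0.1015 0.2331] rack -0.1981 -0.0597 F [ 0.8 -1.8  1.1] w 0.0 g 0.0
scene [0.0015 0.0015 0.001  0.0015 0.0017]
top [0.0037 0.0054 0.0038 0.0022 0.0016]
dp [ 0.0658 -0.1475  0.1214] ang [ 0.0009  0.0002 -0.0011] dist 0.121
```

View pics/s8.png

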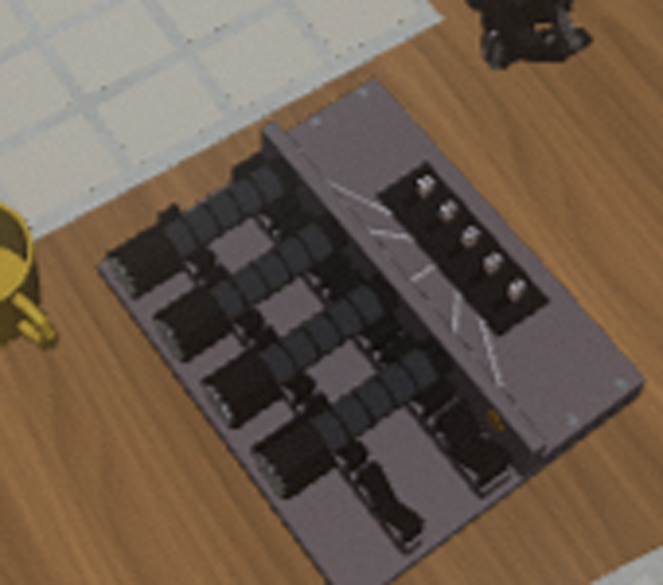

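All four torches lie home in cradles 5, 4, 3 and 2. Their heads line up along the plate edge from (140,265) to (290,460), and cradle 1 is empty. All switches are off. Now I'll slide on switches 2–5, leaving 1 off.

```bash
python3 -c "
from h import *
to(*rk(-.160,-.040),.16,3.65)"
```

```text
dp [ 0.0629 -0.0375  0.1217] ang [ 0.0009  0.0002 -0.0011] dist 0.085
```

Emit:
{"op": "send_rows", "data": {"increments": [{"dp": [0.03, -0.02, 0.03], "angular": [0, 0, 0], "hand": 1}, {"dp": [0.063, -0.037, 0.08], "angular": [0, 0, 0], "hand": 1}, {"dp": [0.063, -0.037, 0.122], "angular": [0, 0, 0], "hand": 1}, {"dp": [0.063, -0.037, 0.122], "angular": [0, 0, 0], "hand": 1}, {"dp": [0.063, -0.037, 0.122], "angular": [0, 0, 0], "hand": 1}]}}

```text
clock: 38.75
ee_pos: [0.4198, 0.1262, 0.1607]
tcp_rot: [[0.998, 0.064, -0.0], [0.064, -0.998, -0.002], [-0.0, 0.002, -1.0]]
ft_force: [0.5, -0.4, -0.5]
gripper_width: -0.004
grip_force: 0.0
```

```bash
python3 -c "
from h import *
where();to(*rk(-.160,-.040),.114,3.65)"
```

```text
t 38.75 tcp [0.4198 0.1262 0.1607] rack -0.1572 -0.0376 F [ 0.5 -0.4 -0.5] w -0.004 g 0.0
dp [-0.0046  0.0039  0.0778] ang [0.0005 0.0001 0.0002] dist 0.047
```

Emit:
{"op": "send_rows", "data": {"increments": [{"dp": [-0.005, 0.004, 0.02], "angular": [0, 0, 0], "hand": 1}, {"dp": [-0.005, 0.004, 0.045], "angular": [0, 0, 0], "hand": 1}, {"dp": [-0.005, 0.004, 0.065], "angular": [0, 0, 0], "hand": 1}, {"dp": [-0.005, 0.004, 0.078], "angular": [0, 0, 0], "hand": 1}, {"dp": [-0.005, 0.004, 0.078], "angular": [0, 0, 0], "hand": 1}]}}

```text
clock: 39.25
ee_pos: [0.4163, 0.1231, 0.1127]
tcp_rot: [[0.998, 0.064, -0.001], [0.064, -0.998, -0.002], [-0.001, 0.002, -1.0]]
ft_force: [-0.1, 0.5, 0.7]
gripper_width: -0.001
grip_force: 0.0
```

Emit:
{"op": "send_rows", "data": {"increments": [{"dp": [0.006, 0, 0], "angular": [0, 0, 0], "hand": 1}, {"dp": [0.012, 0, 0], "angular": [0, 0, 0], "hand": 1}, {"dp": [0.018, 0, 0], "angular": [0, 0, 0], "hand": 1}, {"dp": [0.023, 0, 0], "angular": [0, 0, 0], "hand": 1}, {"dp": [0.028, 0, 0], "angular": [0, 0, 0], "hand": 1}]}}

```text
clock: 39.75
ee_pos: [0.4336, 0.1244, 0.1135]
tcp_rot: [[0.998, 0.064, -0.001], [0.064, -0.998, -0.002], [-0.001, 0.002, -1.0]]
ft_force: [-3.6, -0.4, 3.5]
gripper_width: 0.001
grip_force: 2.1
```

Emit:
{"op": "send_rows", "data": {"increments": [{"dp": [0.002, 0, 0], "angular": [0, 0, 0], "hand": 1}, {"dp": [0.004, 0, 0], "angular": [0, 0, 0], "hand": 1}, {"dp": [0.006, 0, 0], "angular": [0, 0, 0], "hand": 1}, {"dp": [0.008, 0, 0], "angular": [0, 0, 0], "hand": 1}, {"dp": [0.008, 0, 0], "angular": [0, 0, 0], "hand": 1}]}}

```text
clock: 40.25
ee_pos: [0.4386, 0.1247, 0.1135]
tcp_rot: [[0.998, 0.064, 0.001], [0.064, -0.998, -0.002], [0.001, 0.002, -1.0]]
ft_force: [-2.7, -0.4, 2.4]
gripper_width: -0.001
grip_force: 1.7
```

```bash
python3 -c "
from h import *
where()"
```

```text
t 40.25 tcp [0.4386 0.1247 0.1135] rack -0.1386 -0.0403 F [-2.7 -0.4  2.4] w -0.001 g 1.7
```

Emit:
{"op": "send_rows", "data": {"increments": [{"dp": [0.002, 0, 0], "angular": [0, 0, 0], "hand": 1}, {"dp": [0.004, 0, 0], "angular": [0, 0, 0], "hand": 1}, {"dp": [0.006, 0, 0], "angular": [0, 0, 0], "hand": 1}, {"dp": [0.006, 0, 0], "angular": [0, 0, 0], "hand": 1}, {"dp": [0.006, 0, 0], "angular": [0, 0, 0], "hand": 1}]}}

```text
clock: 40.75
ee_pos: [0.4401, 0.1248, 0.1129]
tcp_rot: [[0.998, 0.064, -0.005], [0.064, -0.998, -0.002], [-0.006, 0.002, -1.0]]
ft_force: [-10.7, -2.5, 9.4]
gripper_width: 0.004
grip_force: 5.6
```

Emit:
{"op": "send_rows", "data": {"increments": [{"dp": [0.002, 0, 0], "angular": [0, 0, 0], "hand": 1}, {"dp": [0.004, 0, 0], "angular": [0, 0, 0], "hand": 1}, {"dp": [0.004, 0, 0], "angular": [0, 0, 0], "hand": 1}, {"dp": [0.004, 0, 0], "angular": [0, 0, 0], "hand": 1}, {"dp": [0.004, 0, 0], "angular": [0, 0, 0], "hand": 1}]}}

```text
clock: 41.25
ee_pos: [0.4406, 0.1249, 0.1124]
tcp_rot: [[0.998, 0.065, -0.011], [0.065, -0.998, -0.003], [-0.011, 0.002, -1.0]]
ft_force: [-17.7, -2.3, 13.7]
gripper_width: -0.004
grip_force: 8.9
```

Emit:
{"op": "send_rows", "data": {"increments": [{"dp": [-0.02, 0, 0], "angular": [0, 0, 0], "hand": 1}, {"dp": [-0.043, 0, 0], "angular": [0, 0, 0], "hand": 1}, {"dp": [-0.043, 0, 0], "angular": [0, 0, 0], "hand": 1}, {"dp": [-0.043, -0.04, 0], "angular": [0, 0, 0], "hand": 1}, {"dp": [-0.043, -0.0875, 0], "angular": [0, 0, 0], "hand": 1}]}}

```text
clock: 41.75
ee_pos: [0.4171, 0.176, 0.114]
tcp_rot: [[0.998, 0.061, 0.004], [0.061, -0.998, -0.001], [0.004, 0.002, -1.0]]
ft_force: [0.7, 0.4, -0.1]
gripper_width: 0.006
grip_force: 0.0
```

```bash
python3 -c "
from h import *
where();to(*rk(-.160,.0125),.114,3.65)"
```

```text
t 41.75 tcp [0.4171 0.176  0.114 ] rack -0.1568 0.0123 F [ 0.7  0.4 -0.1] w 0.006 g 0.0
dp [-0.0053 -0.0004  0.    ] ang [ 0.0005 -0.0012 -0.0007] dist 0.003
```

Emit:
{"op": "send_rows", "data": {"increments": [{"dp": [0.003, 0, 0], "angular": [0, 0, 0], "hand": 1}, {"dp": [0.01, 0, 0], "angular": [0, 0, 0], "hand": 1}, {"dp": [0.016, 0, 0], "angular": [0, 0, 0], "hand": 1}, {"dp": [0.022, 0, 0], "angular": [0, 0, 0], "hand": 1}, {"dp": [0.028, 0, 0], "angular": [0, 0, 0], "hand": 1}]}}

```text
clock: 42.25
ee_pos: [0.4321, 0.1764, 0.1131]
tcp_rot: [[0.998, 0.063, -0.001], [0.063, -0.998, -0.002], [-0.001, 0.002, -1.0]]
ft_force: [-3.7, 2.0, 2.2]
gripper_width: -0.002
grip_force: 2.1
```

Emit:
{"op": "send_rows", "data": {"increments": [{"dp": [0.002, 0, 0], "angular": [0, 0, 0], "hand": 1}, {"dp": [0.004, 0, 0], "angular": [0, 0, 0], "hand": 1}, {"dp": [0.006, 0, 0], "angular": [0, 0, 0], "hand": 1}, {"dp": [0.008, 0, 0], "angular": [0, 0, 0], "hand": 1}, {"dp": [0.008, 0, 0], "angular": [0, 0, 0], "hand": 1}]}}

```text
clock: 42.75
ee_pos: [0.4363, 0.1769, 0.1131]
tcp_rot: [[0.998, 0.064, -0.001], [0.064, -0.998, -0.003], [-0.002, 0.002, -1.0]]
ft_force: [-5.1, -0.7, 2.2]
gripper_width: -0.001
grip_force: 2.9
```

```bash
python3 -c "
from h import *
where()"
```

```text
t 42.75 tcp [0.4363 0.1769 0.1131] rack -0.1375 0.012 F [-5.1 -0.7  2.2] w -0.001 g 2.9
```

Push to the stop, then back off, lift and check.

Emit:
{"op": "send_rows", "data": {"increments": [{"dp": [0.002, 0, 0], "angular": [0, 0, 0], "hand": 1}, {"dp": [0.004, 0, 0], "angular": [0, 0, 0], "hand": 1}, {"dp": [0.006, 0, 0], "angular": [0, 0, 0], "hand": 1}, {"dp": [0.007, 0, 0], "angular": [0, 0, 0], "hand": 1}, {"dp": [0.007, 0, 0], "angular": [0, 0, 0], "hand": 1}]}}

```text
clock: 43.25
ee_pos: [0.4373, 0.177, 0.1126]
tcp_rot: [[0.998, 0.065, -0.011], [0.065, -0.998, -0.004], [-0.011, 0.003, -1.0]]
ft_force: [-18.5, -2.2, 14.8]
gripper_width: -0.004
grip_force: 9.5
```

Emit:
{"op": "send_rows", "data": {"increments": [{"dp": [-0.015, 0, 0], "angular": [0, 0, 0], "hand": 1}, {"dp": [-0.03, 0, 0], "angular": [0, 0, 0], "hand": 1}, {"dp": [-0.03, 0, -0.06], "angular": [0, 0, 0], "hand": 1}, {"dp": [-0.03, 0, -0.13], "angular": [0, 0, 0], "hand": 1}, {"dp": [-0.05, 0.06, -0.2], "angular": [0, 0, 0], "hand": 1}]}}

```text
clock: 43.75
ee_pos: [0.4157, 0.1452, 0.2313]
tcp_rot: [[0.998, 0.067, 0.006], [0.067, -0.998, -0.001], [0.006, 0.001, -1.0]]
ft_force: [0.5, 0.3, 0.7]
gripper_width: -0.002
grip_force: 0.0
```

Emit:
{"op": "send_rows", "data": {"increments": [{"dp": [-0.02, 0.07, 0], "angular": [0, 0, 0], "hand": 1}, {"dp": [-0.02, 0.15, 0], "angular": [0, 0, 0], "hand": 1}, {"dp": [-0.02, 0.23, 0], "angular": [0, 0, 0], "hand": 1}, {"dp": [-0.02, 0.31, 0], "angular": [0, 0, 0], "hand": 1}, {"dp": [-0.02, 0.38, 0], "angular": [0, 0, 0], "hand": 1}]}}

```text
clock: 44.25
ee_pos: [0.4174, -0.087, 0.2298]
tcp_rot: [[0.998, 0.063, 0.004], [0.063, -0.998, -0.004], [0.004, 0.004, -1.0]]
ft_force: [0.1, -0.5, 0.4]
gripper_width: 0.001
grip_force: 0.0
```

```bash
python3 -c "
from h import *
where();im={n:arm.snapshot(n) for n in('scene','top')};knobs(im)
a=cv2.resize(im['scene'][210:350,220:370],None,fx=3.9,fy=3.9,interpolation=cv2.INTER_CUBIC);cv2.imwrite('pics/s9.png',a)"
```

```text
t 44.25 tcp [ 0.4174 -0.087   0.2298] rack -0.1732 -0.2501 F [ 0.1 -0.5  0.4] w 0.001 g 0.0
scene [0.0015 0.0157 0.0157 0.0154 0.0155]
top [0.0011 0.0138 0.0144 0.014  0.0143]
```

View pics/s9.png

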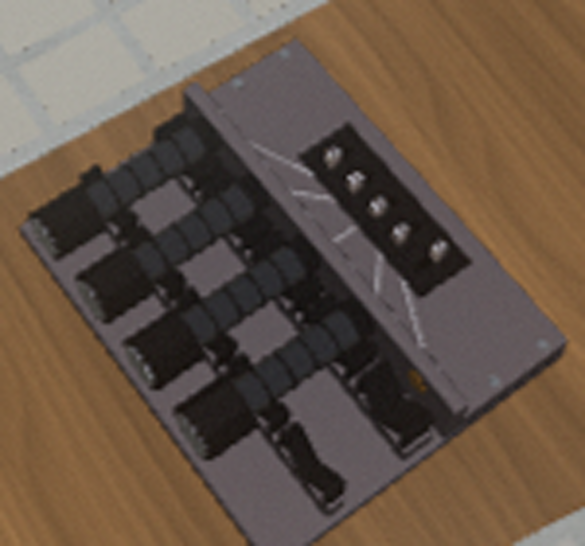

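Knobs 2–5 are on, about 14 mm in both views, at (333,155) to (400,232). Knob 1 at (437,250) is off, about 1 mm. All four torches are home and cradle 1 is empty. The arm is clear, so I'm handing in.

```bash
python3 -c "
from station import arm
print(arm.sign_off())"
```

```text
the job is handed in; nothing more can be done
None
```

I handed the job in: all four torches lie home in cradles 2–5 with switches 2–5 on, cradle 1 is empty with its switch off, and the mug was left alone; the sign-off returned no verdict.

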